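# Test one-way hubs on a square post and sort them by hand

### The job

The one-way hubs on the cabinet have been mixed up. Take the red cover off the square post of the test stand, fit each hub in turn onto the post and turn its outer ring both ways, at least a sixth of a turn each, to feel in which sense it grips and in which it spins loose; then stand the hubs that grip clockwise (seen from above) upright in the blue tray and those that grip anticlockwise upright in the orange tray. Finally put the cover fully back on the post, and leave the other things on the cabinet alone.

Things in the scene. Friction and masses are not known exactly. Their poses are not given: they have to be found in the camera images.
- stand: Test stand, fixed, placed anew each start: grey 110 x 110 x 14 mm base plate, a round boss 44 mm across (top 30 mm above the origin), and on it an upright steel post, 16 mm square, 32 mm long, the last 10 mm tapering to 7 mm square. Origin: centre of the base's underside, on the post's axis; z up, x and y square to the post's flats. The post does not turn.
- stand_seat (a point): Centre of the boss's top face, on the post's axis, where a hub's underside rests when it is fully home.
- blue_tray: Blue open tray, fixed, 160 (x) x 130 (y) x 15 mm high outside, walls and floor 4 mm thick. Origin: centre of its underside; z up. It may lie left or right of the stand.
- orange_tray: Orange open tray, fixed, same size and origin as the blue one, on the other side of the stand.
- hub_a_mid (a point): One of four like hubs, three or four of which are present: loose, 0.2 kg, 34 mm high; outside a knurled aluminium ring 56 mm across (3.5 to 34 mm above the underside; grip it across), inside it a black race with a yellow mark, then a steel core with a 17.5 mm square through-bore. This point: its centre, 17 mm above the underside; z up, x and y square to the bore's flats (turning with the core).
- hub_a_race (a joint): Angle of this hub's race on its core, rad, 0 at the start, growing anticlockwise from above; stays where it is left. With the core held on the post, the ring turned in its gripping sense takes the race along, after up to 0.4 rad of play, against about 0.12 N m; the hand (which sense grips) differs between hubs and cannot be seen.
- hub_a_ring (a joint): Angle of this hub's ring on its race, rad, 0 at the start, growing anticlockwise from above. Changes when the ring is turned in its loose sense (about 0.02 N m) with the core held on the post. Carried by the ring, an unheld core turns with it.
- hub_b_mid (a point): One of four like hubs, three or four of which are present: loose, 0.2 kg, 34 mm high; outside a knurled aluminium ring 56 mm across (3.5 to 34 mm above the underside; grip it across), inside it a black race with a yellow mark, then a steel core with a 17.5 mm square through-bore. This point: its centre, 17 mm above the underside; z up, x and y square to the bore's flats (turning with the core).
- hub_b_race (a joint): Angle of this hub's race on its core, rad, 0 at the start, growing anticlockwise from above; stays where it is left. With the core held on the post, the ring turned in its gripping sense takes the race along, after up to 0.4 rad of play, against about 0.12 N m; the hand (which sense grips) differs between hubs and cannot be seen.
- hub_b_ring (a joint): Angle of this hub's ring on its race, rad, 0 at the start, growing anticlockwise from above. Changes when the ring is turned in its loose sense (about 0.02 N m) with the core held on the post. Carried by the ring, an unheld core turns with it.
- hub_c_mid (a point): One of four like hubs, three or four of which are present: loose, 0.2 kg, 34 mm high; outside a knurled aluminium ring 56 mm across (3.5 to 34 mm above the underside; grip it across), inside it a black race with a yellow mark, then a steel core with a 17.5 mm square through-bore. This point: its centre, 17 mm above the underside; z up, x and y square to the bore's flats (turning with the core).
- hub_c_race (a joint): Angle of this hub's race on its core, rad, 0 at the start, growing anticlockwise from above; stays where it is left. With the core held on the post, the ring turned in its gripping sense takes the race along, after up to 0.4 rad of play, against about 0.12 N m; the hand (which sense grips) differs between hubs and cannot be seen.
- hub_c_ring (a joint): Angle of this hub's ring on its race, rad, 0 at the start, growing anticlockwise from above. Changes when the ring is turned in its loose sense (about 0.02 N m) with the core held on the post. Carried by the ring, an unheld core turns with it.
- hub_d_mid (a point): One of four like hubs, three or four of which are present: loose, 0.2 kg, 34 mm high; outside a knurled aluminium ring 56 mm across (3.5 to 34 mm above the underside; grip it across), inside it a black race with a yellow mark, then a steel core with a 17.5 mm square through-bore. This point: its centre, 17 mm above the underside; z up, x and y square to the bore's flats (turning with the core).
- hub_d_race (a joint): Angle of this hub's race on its core, rad, 0 at the start, growing anticlockwise from above; stays where it is left. With the core held on the post, the ring turned in its gripping sense takes the race along, after up to 0.4 rad of play, against about 0.12 N m; the hand (which sense grips) differs between hubs and cannot be seen.
- hub_d_ring (a joint): Angle of this hub's ring on its race, rad, 0 at the start, growing anticlockwise from above. Changes when the ring is turned in its loose sense (about 0.02 N m) with the core held on the post. Carried by the ring, an unheld core turns with it.
- post_cover_mid (a point): Loose red plastic cover of the post, 30 mm square outside, 40 mm high, 0.06 kg, with a 17.5 mm square bore 34 mm deep, open below; at the start it is on the post, its underside on the boss. This point: its centre, 20 mm above its underside; z up, x and y square to its flats. Grip it across two flats.
- housing_11: Bystander, loose: turned aluminium part, 46 mm across, 36 mm high; origin at the centre of its underside. Leave it where it is.
- gauge_block_2: Bystander, loose: steel gauge block 35 x 9 x 30 mm; origin at the centre of its underside. Leave it where it is.
Mind the look-alikes: they are no part of the job. What is shaped like the part that bears hub_c_mid but green or pink is not meant.

How it is judged:
By the outcome, as a careful person would: the job done as asked, in the order asked, and still so for the second after the job is handed in, with the robot touching nothing.
Of hub_a, hub_b, hub_c, hub_d only 3 to 4 are there at a start; the rules pass over those that are not, and their reading is None.
At some moment in a run one of hub_a, hub_b, hub_c, hub_d may be knocked a few centimetres aside while the robot is not near it.
It also fails if it takes over 210 s, if anything falls off the work surface, if the arm or the gripper's body presses on something with over 40 N, if the wrist force passes 120 N, or if a joint passes its speed limit or range.

### The arm

A 7-joint arm with a two-finger parallel gripper is mounted at the origin on a cart in front of the work surface, level with it; the furniture and walls round the work are solid. World frame = base frame: x ahead of the robot, y to its left, z up, the work surface at z = 0. Lengths are in m, angles in rad, forces in N, time in s.
With the tool pointing down it reaches from about 0.4 to 0.75 m from the base axis. Payload 19.5 kg.
Tool frame: the origin (TCP) lies between the finger pads; the fingertips stand env.tip_reach ahead of it and the grasp point (between the pads) is the TCP (env.tip_reach is the distance from the TCP to the fingertips, in m); z points along the fingers, y is the direction in which the jaws open and shut (so a half turn about z gives the same grasp; the last joint's range is limited). The gripper opens to 85 mm and grips with 20 to 120 N. Pads are 22 mm wide; open, the fingers measure 114 mm over their backs; the gripper's body (76 mm by 85 mm) begins 54 mm behind the grasp point. The pads swing forward as they close: fully open they stand 13 mm farther back than shut.
Start: joints at [1.143, 0.707, -0.028, 1.485, 0.022, 0.951, -0.075], TCP at [0.216, -0.533, 0.25] pointing down, gripper open.
Joint ranges: [-2.71, 2.71], [-0.32, 2.16], [-1.57, 1.52], [0, 2.45], [-1.46, 4.6], [0, 2.02], [-2.83, 2.83]. Speed limits (rad/s): [1.89, 1.89, 2.57, 2.57, 3.01, 3.01, 3.01].

### API

Orientations are given as a unit quaternion [w, x, y, z].
In Python, from plant import env, read_camera gives the robot as it stands.
- The arm moves only by the tool jog_arm, never from a script. Its argument "deltas" is a list of rows, each an object of numbers: "x", "y", "z": the shift along the tool's x, y, z in mm; "spin": the turn about the tool's z in rad; "grip": the finger opening in mm, from 0 to 85.4. In form: [{"x": .., "y": .., "z": .., "spin": .., "grip": ..}, ...]. A call has 1 to 20 rows; each row is the pose to reach, as a shift and turn from the pose commanded when the call began, along the tool's axes at that moment; what a row does not reach only later rows make up. A row lasts 1/12 s, in which the tool goes at most 41.7 mm and 7.16 degrees, less where a joint would pass 70% of its speed; a pose out of reach is approached as far as the arm can. A call with a gripper value outside its range is refused whole. The fingers move at their own pace and stop on an object; "squeeze" is the grip in N (left out, the last holds). Time passes only in rows, so rows that repeat a pose let the fingers close. It gives the time, the measured TCP pose, the force and the opening at its end, in the units of the state.
- env.observe(): the state, without advancing time (a new reading comes with each control period).
- read_camera(name): name is "scene" or "top"; returns a dict with "frame" (384x512x3 uint8, red, green, blue), "fovy" (degrees; the focal length in pixels is half the picture's height over the tangent of half this angle, whatever the lens; pixels are square), "cx", "cy" (the principal point, pixels), "extrinsics" (4x4, takes a point from camera to world coordinates). Camera axes: x right, y down, z forward; pixel columns grow to the right and rows downward; lengths in m; the calibration is good to about 2 mm. A picture is of the moment at which its call begins. There is no depth.
- env.close_job(): hands the job in, once; it reports no verdict.
The state is a dict: "time": time; "q": joint angles; "dq": joint speeds; "joint_torque": joint torques, N m; "position": TCP position; "ee_rot": TCP orientation; "force": force on the tool from outside, world axes, zero at the start; "wrist_torque": the same for the moment, N m; "finger_gap": finger opening in m.
Only numpy, scipy, OpenCV 4.12 (cv2) and the standard library are available. Lean on these libraries where they do the work, as an engineer would, in place of code of your own. Each camera call takes 0.05 s, during which the arm holds its last target.

## Working session

There is one attempt and no reset: what is moved stays moved. The work goes in short steps, Python scripts to look and compute and a tool call to move; the robot and the scene stay as the last step left them, time stands still between calls to the robot, and variables do not carry over. Pictures are saved under pics/ and viewed, and the job is handed in when it is done.

Besides the shell and the picture viewer there is one more tool, called after "Request:" as a command line: name --argument value ..., lists and objects as JSON in quotes. jog_arm: Moves the arm, as the interface text tells. Its arguments: {"type":"object","properties":{"deltas":{"type":"array"},"squeeze":{"type":"number"}},"required":["deltas"]}

```bash
ls; mkdir -p pics; python3 - <<'E'
from plant import env, read_camera
import cv2, numpy as np
o=env.observe()
print({k:np.round(v,3).tolist() for k,v in o.items()}, env.tip_reach)
for n in ("scene","top"):
    c=read_camera(n); cv2.imwrite(f"pics/{n}0.png",cv2.cvtColor(c["frame"],cv2.COLOR_RGB2BGR))
    print(n,c["fovy"],c["cx"],c["cy"],np.round(c["extrinsics"],4).tolist(), [k for k in c])
E
```

```text
pics
{'time': 0.0, 'q': [1.143, 0.707, -0.028, 1.485, 0.022, 0.951, -0.076], 'dq': [-0.002, -0.0, 0.0, 0.001, -0.001, 0.001, -0.002], 'joint_torque': [-0.0, -88.321, 1.234, -23.616, 0.017, 0.007, -0.0], 'position': [0.216, -0.533, 0.25], 'ee_rot': [-0.001, 0.981, 0.192, -0.0], 'force': [0.177, 0.025, 0.138], 'wrist_torque': [-0.009, 0.013, -0.039], 'finger_gap': 0.085} 0.019
scene 48.02139606240295 255.91063383823115 187.96440129267967 [[-0.685, -0.529, 0.501, -0.0699], [-0.7284, 0.512, -0.4553, 0.6077], [-0.0156, -0.6768, -0.736, 0.9538], [0.0, 0.0, 0.0, 1.0]] ['frame', 'fovy', 'cx', 'cy', 'extrinsics']
top 55.6869214302377 251.09852194179248 191.32899223221534 [[-0.0233, -0.9967, 0.0773, 0.466], [-0.9997, 0.0225, -0.0103, 0.0429], [0.0085, -0.0775, -0.997, 1.0404], [0.0, 0.0, 0.0, 1.0]] ['frame', 'fovy', 'cx', 'cy', 'extrinsics']
```

```bash
python3 - <<'E'
import cv2
for n in("scene","top"):
    i=cv2.imread(f"pics/{n}0.png"); cv2.imwrite(f"pics/{n}0b.png",cv2.resize(i,(800,600),interpolation=cv2.INTER_CUBIC))
E
```

```text
(no output)
```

View pics/scene0b.png

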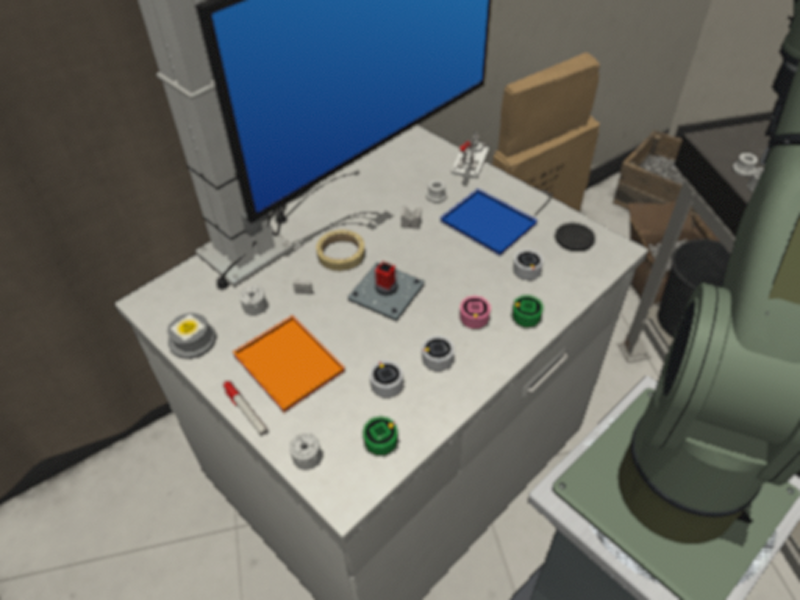

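View pics/top0b.png

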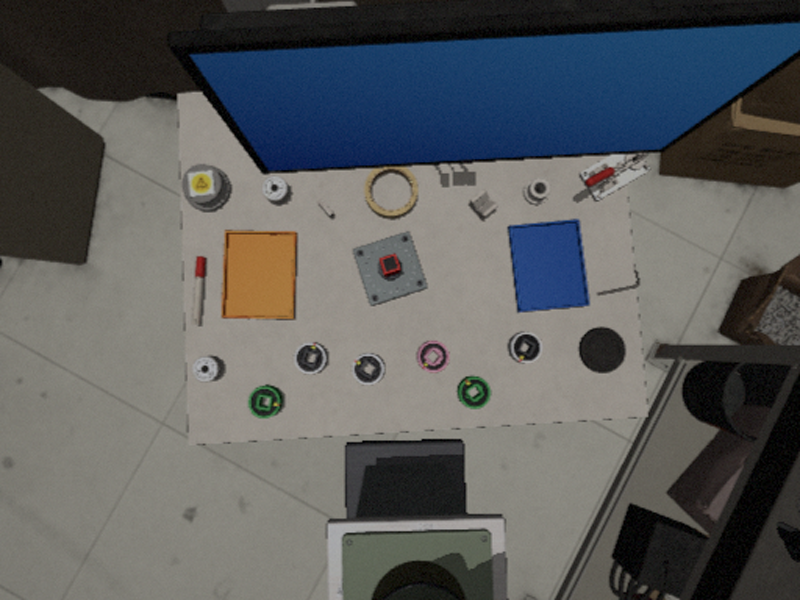

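```bash
cat > h.py <<'E'
from plant import env, read_camera
import cv2, numpy as np
def K(c):
    h=c["frame"].shape[0]; f=h/2/np.tan(np.radians(c["fovy"])/2); return f
def p2w(c,u,v,z):
    f=K(c); d=np.array([(u-c["cx"])/f,(v-c["cy"])/f,1]); T=c["extrinsics"]
    d=T[:3,:3]@d; o=T[:3,3]; return (o+d*(z-o[2])/d[2])[:2]
def w2p(c,p):
    T=c["extrinsics"]; q=T[:3,:3].T@(np.array(p)-T[:3,3]); f=K(c); return np.array([c["cx"]+f*q[0]/q[2],c["cy"]+f*q[1]/q[2]])
def crop(c,name,u0,v0,w,h,s):
    i=cv2.cvtColor(c["frame"],cv2.COLOR_RGB2BGR)[v0:v0+h,u0:u0+w]
    cv2.imwrite(name,cv2.resize(i,None,fx=s,fy=s,interpolation=cv2.INTER_CUBIC))
def st():
    o=env.observe(); R=o["ee_rot"]
    from scipy.spatial.transform import Rotation as Ro
    M=Ro.from_quat([R[1],R[2],R[3],R[0]]).as_matrix()
    print("t",round(float(o["time"]),2),"pos",np.round(np.array(o["position"])*1000,1),"x",np.round(M[:,0],3),"y",np.round(M[:,1],3),"F",np.round(o["force"],1),"T",np.round(o["wrist_torque"],3),"gap",round(float(o["finger_gap"])*1000,1),"q",np.round(o["q"],2))
    return np.array(o["position"]),M
def go(x,y,z,yaw=None):
    """tool-frame deltas (mm) to reach world mm target; yaw = world angle of tool y-axis (deg), mod 180"""
    p,M=st(); d=M.T@(np.array([x,y,z])-p*1000); s=0
    if yaw is not None:
        cur=np.degrees(np.arctan2(M[1,1],M[0,1])); e=(yaw-cur+90)%180-90
        s=-np.radians(e)
    print("delta",np.round(d,1),"spin",round(s,3),"q7",round(float(env.observe()["q"][6]),2))
E
python3 - <<'E'
from h import *
t=read_camera("top"); s=read_camera("scene")
crop(t,"pics/t1.png",110,200,260,70,3)
crop(t,"pics/t2.png",215,140,70,60,10)
crop(s,"pics/s1.png",210,150,160,130,5)
st()
E
```

```text
t 0.2 pos [ 216.3 -532.6  250. ] x [ 0.927  0.376 -0.   ] y [ 0.376 -0.927 -0.001] F [0.7 0.1 0.5] T [-0.042  0.011 -0.044] gap 85.3 q [ 1.14  0.71 -0.03  1.48  0.02  0.95 -0.08]
```

View pics/t1.png

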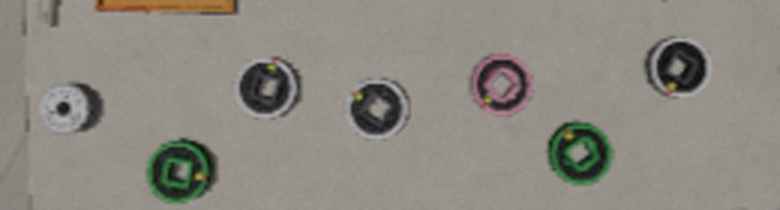

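View pics/t2.png

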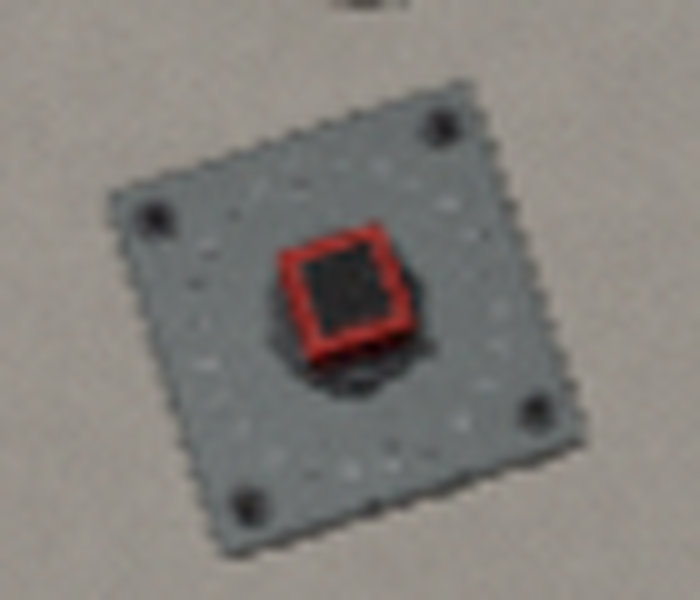

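View pics/s1.png

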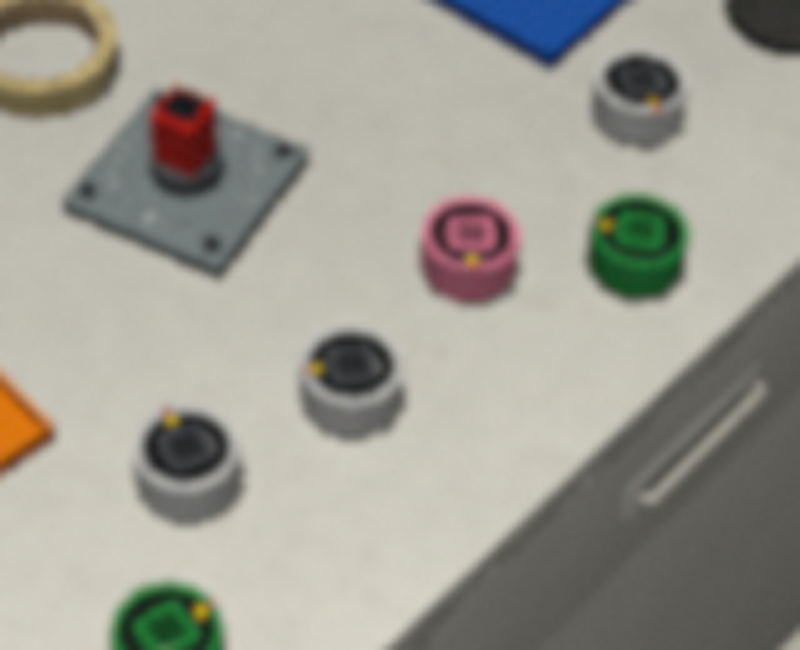

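```bash
cat >> h.py <<'E'
def cp(u0,v0,s,x,y): return u0+(x+.5)/s-.5, v0+(y+.5)/s-.5
E
python3 - <<'E'
from h import *
t=read_camera("top"); s=read_camera("scene")
cs=[(108,195),(470,85),(583,437),(228,555)]
W=np.array([p2w(t,*cp(215,140,10,*c),.014) for c in cs])*1000
print("plate",W.round(1).tolist(),W.mean(0).round(1)); e=W[1]-W[0]; print([np.degrees(np.arctan2(*(W[(i+1)%4]-W[i])[::-1])).round(1)%90 for i in range(4)],[np.linalg.norm(W[(i+1)%4]-W[i]).round(1) for i in range(4)])
c=[(282,255),(380,225),(418,330),(316,365)]
V=np.array([p2w(t,*cp(215,140,10,*q),.070) for q in c])*1000
print("cover",V.mean(0).round(1),[np.degrees(np.arctan2(*(V[(i+1)%4]-V[i])[::-1])).round(1)%90 for i in range(4)])
# scene
c=[(65,207),(218,277),(308,155),(152,95)]
V=np.array([p2w(s,*cp(210,150,5,*q),.014) for q in c])*1000
print("plate scene",V.round(1).tolist(),V.mean(0).round(1),[np.linalg.norm(V[(i+1)%4]-V[i]).round(1) for i in range(4)])
# hubs top: ellipse centres z=34
for q in [(267,88),(378,108),(680,67)]:
    print("hub top",(p2w(t,*cp(110,200,3,*q),.034)*1000).round(1))
for q in [(189,448),(351,370),(640,82)]:
    print("hub scene",(p2w(s,*cp(210,150,5,*q),.034)*1000).round(1))
# trays in 800 view
for n,cs in (("or",[(224,231),(297,232),(295,319),(222,318)]),("bl",[(508,225),(579,220),(588,304),(517,311)])):
    V=np.array([p2w(t,q[0]/1.5625,q[1]/1.5625,.015) for q in cs])*1000
    print(n,V.round(0).tolist(),V.mean(0).round(1),[np.linalg.norm(V[(i+1)%4]-V[i]).round(1) for i in range(4)])
E
```

```text
plate [[639.5, 103.5], [669.0, -0.5], [567.2, -30.0], [535.9, 71.4]] [602.9  36.1]
[np.float64(15.799999999999997), np.float64(16.19999999999999), np.float64(17.099999999999994), np.float64(17.2)] [np.float64(108.1), np.float64(106.0), np.float64(106.1), np.float64(108.4)]
cover [601.8  35.9] [np.float64(15.900000000000006), np.float64(18.400000000000006), np.float64(17.799999999999997), np.float64(15.8)]
plate scene [[629.3, 105.1], [527.0, 77.1], [559.7, -27.5], [663.3, 5.8]] [594.8  40.2] [np.float64(106.0), np.float64(109.6), np.float64(108.8), np.float64(105.0)]
hub top [443.4 179.1]
hub top [422.8  77.7]
hub top [ 453.7 -201.1]
hub scene [439.1 179.3]
hub scene [416.5  81.6]
hub scene [ 449.9 -201.2]
or [[677.0, 336.0], [672.0, 203.0], [513.0, 209.0], [518.0, 340.0]] [595. 272.] [np.float64(132.9), np.float64(158.8), np.float64(131.4), np.float64(158.7)]
bl [[677.0, -183.0], [683.0, -314.0], [528.0, -323.0], [519.0, -193.0]] [ 601.7 -253. ] [np.float64(131.1), np.float64(155.1), np.float64(130.0), np.float64(158.4)]
```

```bash
python3 - <<'E'
from h import *
go(600,36,150,16.5)
E
```

```text
t 0.3 pos [ 216.3 -532.7  250.1] x [0.927 0.376 0.   ] y [ 0.376 -0.927 -0.   ] F [0.1 0.5 0.7] T [-0.053  0.018  0.065] gap 85.4 q [ 1.14  0.71 -0.03  1.48  0.02  0.95 -0.08]
delta [ 569.4 -382.5  100.3] spin -1.473 q7 -0.08
```

Request:
jog_arm --deltas '[{"x": 285,"y": -191,"z": 0,"spin": -0.74},{"x": 285,"y": -191,"z": 0,"spin": -0.74},{"x": 285,"y": -191,"z": 0,"spin": -0.74},{"x": 285,"y": -191,"z": 0,"spin": -0.74},{"x": 285,"y": -191,"z": 0,"spin": -0.74},{"x": 285,"y": -191,"z": 0,"spin": -0.74},{"x": 285,"y": -191,"z": 0,"spin": -0.74},{"x": 285,"y": -191,"z": 0,"spin": -0.74},{"x": 569,"y": -382,"z": 80,"spin": -1.473},{"x": 569,"y": -382,"z": 80,"spin": -1.473},{"x": 569,"y": -382,"z": 80,"spin": -1.473},{"x": 569,"y": -382,"z": 80,"spin": -1.473},{"x": 569,"y": -382,"z": 80,"spin": -1.473},{"x": 569,"y": -382,"z": 80,"spin": -1.473},{"x": 569,"y": -382,"z": 80,"spin": -1.473},{"x": 569,"y": -382,"z": 80,"spin": -1.473},{"x": 569,"y": -382,"z": 80,"spin": -1.473},{"x": 569,"y": -382,"z": 80,"spin": -1.473},{"x": 569,"y": -382,"z": 80,"spin": -1.473},{"x": 569,"y": -382,"z": 80,"spin": -1.473}]' --squeeze 20

```text
validation failed for argument at $.de...
```

Request:
jog_arm --deltas '[{"x": 10,"y": 0,"z": 0,"spin": 0,"grip": 85}]'

```text
time: 0.38
position: [0.2242, -0.5295, 0.2502]
ee_rot: [-0.0, 0.982, 0.191, -0.001]
force: [-1.3, 0.4, -0.6]
finger_gap: 0.0848
```

Request:
jog_arm --deltas '[{"x": 280,"y": -191,"z": 0,"spin": -0.74,"grip": 85},{"x": 280,"y": -191,"z": 0,"spin": -0.74,"grip": 85},{"x": 280,"y": -191,"z": 0,"spin": -0.74,"grip": 85},{"x": 280,"y": -191,"z": 0,"spin": -0.74,"grip": 85},{"x": 280,"y": -191,"z": 0,"spin": -0.74,"grip": 85},{"x": 280,"y": -191,"z": 0,"spin": -0.74,"grip": 85},{"x": 280,"y": -191,"z": 0,"spin": -0.74,"grip": 85},{"x": 280,"y": -191,"z": 0,"spin": -0.74,"grip": 85},{"x": 559,"y": -382,"z": 80,"spin": -1.473,"grip": 85},{"x": 559,"y": -382,"z": 80,"spin": -1.473,"grip": 85},{"x": 559,"y": -382,"z": 80,"spin": -1.473,"grip": 85},{"x": 559,"y": -382,"z": 80,"spin": -1.473,"grip": 85},{"x": 559,"y": -382,"z": 80,"spin": -1.473,"grip": 85},{"x": 559,"y": -382,"z": 80,"spin": -1.473,"grip": 85},{"x": 559,"y": -382,"z": 80,"spin": -1.473,"grip": 85},{"x": 559,"y": -382,"z": 80,"spin": -1.473,"grip": 85},{"x": 559,"y": -382,"z": 80,"spin": -1.473,"grip": 85},{"x": 559,"y": -382,"z": 80,"spin": -1.473,"grip": 85},{"x": 559,"y": -382,"z": 80,"spin": -1.473,"grip": 85},{"x": 559,"y": -382,"z": 80,"spin": -1.473,"grip": 85}]' --squeeze 20

```text
time: 2.05
position: [0.5995, 0.035, 0.1704]
ee_rot: [0.0, 0.598, 0.801, -0.0]
force: [-0.4, -0.6, -0.2]
finger_gap: 0.0851
```

```bash
python3 - <<'E'
from h import *
go(600,36,54,16.5)
s=read_camera("scene");t=read_camera("top")
crop(s,"pics/s2.png",150,80,200,150,4)
crop(t,"pics/t3.png",190,120,130,100,6)
E
```

```text
t 2.05 pos [599.5  35.  170.4] x [-0.284  0.959 -0.   ] y [ 0.959  0.284 -0.   ] F [-0.4 -0.6 -0.2] T [-0.004  0.007 -0.026] gap 85.1 q [ 0.05  0.86 -0.33  1.48  0.33  0.86 -0.1 ]
delta [  0.8   0.8 116.4] spin -0.0 q7 -0.1
```

View pics/s2.png

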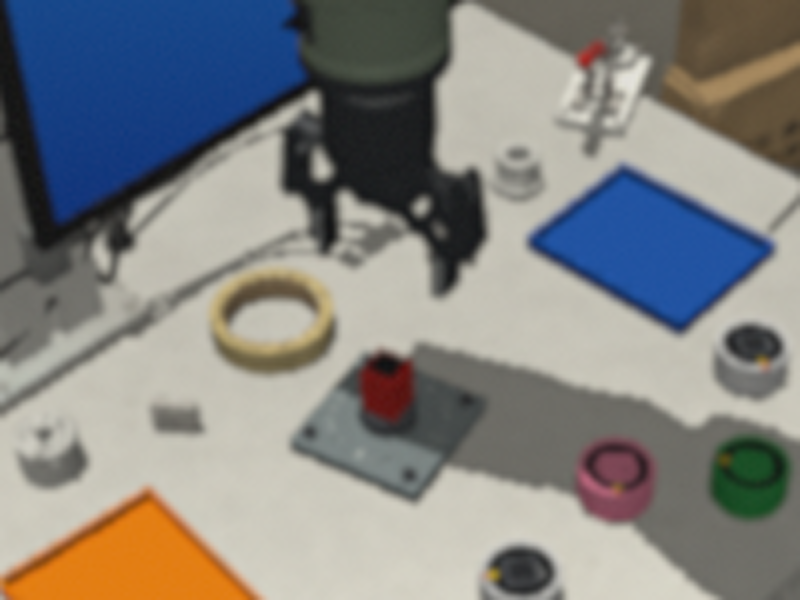

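Request:
jog_arm --deltas '[{"x": 1,"y": 1,"z": 60,"spin": 0,"grip": 85},{"x": 1,"y": 1,"z": 60,"spin": 0,"grip": 85},{"x": 1,"y": 1,"z": 90,"spin": 0,"grip": 85},{"x": 1,"y": 1,"z": 116,"spin": 0,"grip": 85},{"x": 1,"y": 1,"z": 116,"spin": 0,"grip": 85},{"x": 1,"y": 1,"z": 116,"spin": 0,"grip": 45},{"x": 1,"y": 1,"z": 116,"spin": 0,"grip": 45},{"x": 1,"y": 1,"z": 116,"spin": 0,"grip": 45},{"x": 1,"y": 1,"z": 116,"spin": 0,"grip": 45},{"x": 1,"y": 1,"z": 116,"spin": 0,"grip": 20},{"x": 1,"y": 1,"z": 116,"spin": 0,"grip": 20},{"x": 1,"y": 1,"z": 116,"spin": 0,"grip": 20},{"x": 1,"y": 1,"z": 116,"spin": 0,"grip": 20},{"x": 1,"y": 1,"z": 116,"spin": 0,"grip": 20},{"x": 1,"y": 1,"z": 116,"spin": 0,"grip": 20}]' --squeeze 30

```text
time: 3.4
position: [0.6016, 0.0368, 0.0554]
ee_rot: [0.001, 0.598, 0.801, 0.001]
force: [3.1, 0.0, 7.9]
finger_gap: 0.0298
```

```bash
python3 - <<'E'
from h import *
st()
s=read_camera("scene")
crop(s,"pics/s3.png",190,120,120,90,6)
E
```

```text
t 3.4 pos [601.6  36.8  55.4] x [-0.284  0.959 -0.   ] y [0.959 0.284 0.003] F [3.1 0.  7.9] T [ 0.079 -0.619  0.037] gap 29.8 q [ 0.01  1.02 -0.27  1.54  0.39  0.63 -0.16]
```

View pics/s3.png

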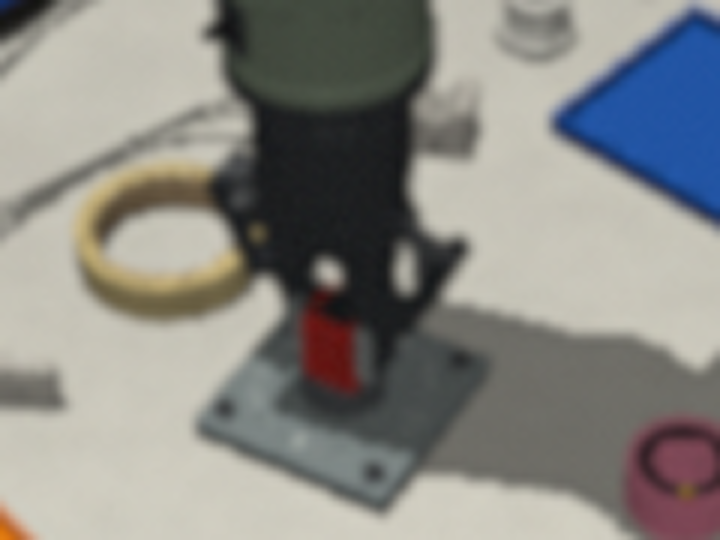

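Request:
jog_arm --deltas '[{"x": 1,"y": 1,"z": -2,"spin": 0,"grip": 70},{"x": 1,"y": 1,"z": -2,"spin": 0,"grip": 70},{"x": 1,"y": 1,"z": -2,"spin": 0,"grip": 70},{"x": 1,"y": 1,"z": -2,"spin": 1.571,"grip": 70},{"x": 1,"y": 1,"z": -2,"spin": 1.571,"grip": 70},{"x": 1,"y": 1,"z": -2,"spin": 1.571,"grip": 70},{"x": 1,"y": 1,"z": -2,"spin": 1.571,"grip": 70},{"x": 1,"y": 1,"z": -2,"spin": 1.571,"grip": 70},{"x": 1,"y": 1,"z": -2,"spin": 1.571,"grip": 70},{"x": 1,"y": 1,"z": -2,"spin": 1.571,"grip": 70},{"x": 1,"y": 1,"z": -2,"spin": 1.571,"grip": 70},{"x": 1,"y": 1,"z": -2,"spin": 1.571,"grip": 70},{"x": 1,"y": 1,"z": -2,"spin": 1.571,"grip": 70},{"x": 1,"y": 1,"z": -2,"spin": 1.571,"grip": 70},{"x": 1,"y": 1,"z": -2,"spin": 1.571,"grip": 70},{"x": 1,"y": 1,"z": -2,"spin": 1.571,"grip": 70},{"x": 1,"y": 1,"z": -2,"spin": 1.571,"grip": 40},{"x": 1,"y": 1,"z": -2,"spin": 1.571,"grip": 20},{"x": 1,"y": 1,"z": -2,"spin": 1.571,"grip": 20},{"x": 1,"y": 1,"z": -2,"spin": 1.571,"grip": 20}]' --squeeze 30

```text
time: 5.12
position: [0.6017, 0.036, 0.0567]
ee_rot: [0.001, 0.99, 0.144, 0.0]
force: [0.6, 0.5, -0.3]
finger_gap: 0.0298
```

Request:
jog_arm --deltas '[{"x": 0,"y": 0,"z": 0,"spin": 0,"grip": 20},{"x": 0,"y": 0,"z": 0,"spin": 0,"grip": 20},{"x": 0,"y": 0,"z": 0,"spin": 0,"grip": 20},{"x": 0,"y": 0,"z": 0,"spin": 0,"grip": 20}]'

```text
time: 5.45
position: [0.6016, 0.0363, 0.0567]
ee_rot: [0.001, 0.99, 0.144, 0.0]
force: [0.8, -8.3, 4.9]
finger_gap: 0.0293
```

```bash
python3 - <<'E'
from h import *
st()
E
```

```text
t 5.45 pos [601.6  36.3  56.7] x [0.959 0.285 0.001] y [ 0.285 -0.959  0.002] F [ 0.8 -8.3  4.9] T [-1.548 -0.21  -0.005] gap 29.3 q [-0.17  1.02  0.12  1.55 -0.19  0.59 -1.23]
```

Request:
jog_arm --deltas '[{"x": 0,"y": -0.5,"z": -20,"spin": 0,"grip": 20},{"x": 0,"y": -0.5,"z": -40,"spin": 0,"grip": 20},{"x": 0,"y": -0.5,"z": -60,"spin": 0,"grip": 20},{"x": 0,"y": -0.5,"z": -80,"spin": 0,"grip": 20},{"x": 0,"y": -0.5,"z": -80,"spin": 0,"grip": 20},{"x": 0,"y": -0.5,"z": -80,"spin": 0,"grip": 20}]' --squeeze 30

```text
time: 5.95
position: [0.6013, 0.0382, 0.137]
ee_rot: [-0.0, 0.99, 0.144, 0.001]
force: [-0.6, -0.0, -1.4]
finger_gap: 0.0297
```

```bash
python3 - <<'E'
from h import *
go(550,-110,28)
s=read_camera("scene")
crop(s,"pics/s4.png",190,120,120,90,6)
E
```

```text
t 5.95 pos [601.3  38.2 137. ] x [0.958 0.285 0.001] y [ 0.285 -0.958  0.   ] F [-0.6 -0.  -1.4] T [-0.02  -0.     0.006] gap 29.7 q [-0.19  0.9   0.15  1.51 -0.17  0.74 -1.25]
delta [-91.6 127.4 108.9] spin 0 q7 -1.25
```

View pics/s4.png

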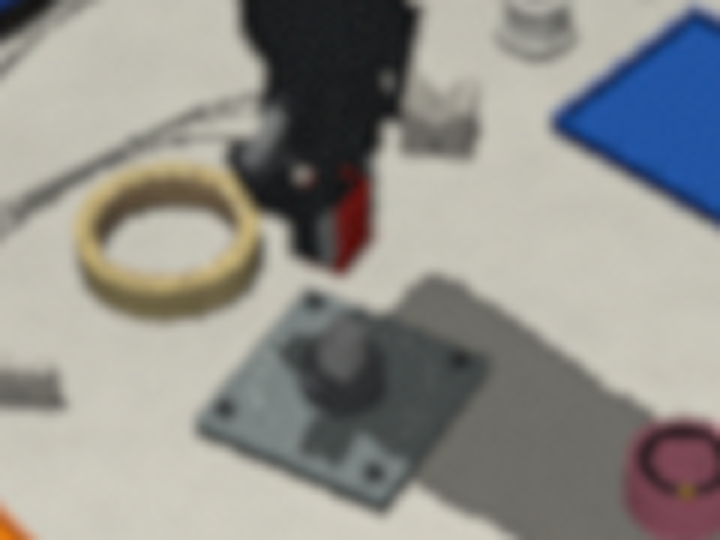

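Request:
jog_arm --deltas '[{"x": -92,"y": 127,"z": 0,"spin": 0,"grip": 20},{"x": -92,"y": 127,"z": 0,"spin": 0,"grip": 20},{"x": -92,"y": 127,"z": 0,"spin": 0,"grip": 20},{"x": -92,"y": 127,"z": 40,"spin": 0,"grip": 20},{"x": -92,"y": 127,"z": 60,"spin": 0,"grip": 20},{"x": -92,"y": 127,"z": 85,"spin": 0,"grip": 20},{"x": -92,"y": 127,"z": 100,"spin": 0,"grip": 20},{"x": -92,"y": 127,"z": 108,"spin": 0,"grip": 20},{"x": -92,"y": 127,"z": 108,"spin": 0,"grip": 20},{"x": -92,"y": 127,"z": 109,"spin": 0,"grip": 20},{"x": -92,"y": 127,"z": 109,"spin": 0,"grip": 20},{"x": -92,"y": 127,"z": 109,"spin": 0,"grip": 45},{"x": -92,"y": 127,"z": 109,"spin": 0,"grip": 60},{"x": -92,"y": 127,"z": 109,"spin": 0,"grip": 60},{"x": -92,"y": 127,"z": 90,"spin": 0,"grip": 60},{"x": -92,"y": 127,"z": 60,"spin": 0,"grip": 70},{"x": -92,"y": 127,"z": 20,"spin": 0,"grip": 80},{"x": -92,"y": 127,"z": -20,"spin": 0,"grip": 80},{"x": -92,"y": 127,"z": -20,"spin": 0,"grip": 80}]' --squeeze 30

```text
time: 7.58
position: [0.551, -0.1102, 0.1629]
ee_rot: [0.001, 0.99, 0.143, 0.004]
force: [1.0, 0.1, 0.7]
finger_gap: 0.08
```

```bash
python3 - <<'E'
from h import *
st()
t=read_camera("top")
crop(t,"pics/t4.png",110,140,260,130,3)
crop(t,"pics/t5.png",195,205,90,60,8)
crop(t,"pics/t6.png",170,200,90,60,8)
E
```

```text
t 7.58 pos [ 551.  -110.2  162.9] x [0.959 0.284 0.008] y [ 0.284 -0.959  0.004] F [1.  0.1 0.7] T [-0.012 -0.099 -0.06 ] gap 80.0 q [ 0.08  0.8   0.11  1.65 -0.13  0.68 -1.02]
```

View pics/t4.png

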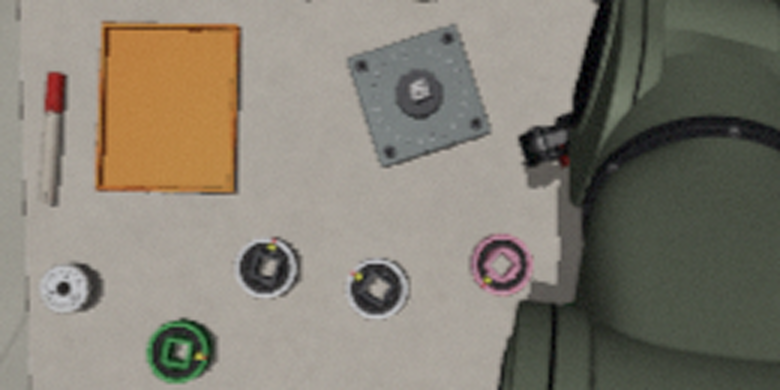

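View pics/t5.png

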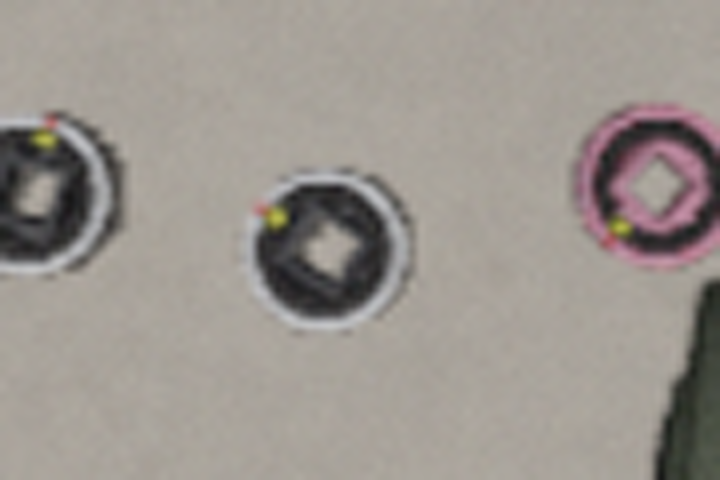

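```bash
cat >> h.py <<'E'
def hubview(name,spots,half=18,s=20,cam="top"):
    """spots: world xy mm at z=34; contrast-stretched, averaged crops side by side"""
    cs=[read_camera(cam) for _ in range(2)]; c=cs[0]
    im=np.mean([k["frame"].astype(np.float32) for k in cs],0)[:,:,::-1]
    out=[]
    for x,y,*z in spots:
        u,v=w2p(c,[x/1000,y/1000,(z[0] if z else 34)/1000]); u0,v0=int(round(u))-half,int(round(v))-half
        i=im[v0:v0+2*half,u0:u0+2*half]; i=255*np.clip((i-10)/190,0,1)**.6
        i=cv2.resize(i,None,fx=s,fy=s,interpolation=cv2.INTER_CUBIC).clip(0,255)
        out.append(i); print(name,"origin",u0,v0,"s",s)
    cv2.imwrite(name,np.hstack(out))
    return c
E
python3 - <<'E'
from h import *
hubview("pics/h1.png",[(443,179),(422,78)])
E
```

```text
pics/h1.png origin 181 211 s 20
pics/h1.png origin 218 218 s 20[ WARN:0@6.236] global loadsave.cpp:1063 imwrite_ Unsupported depth image for selected encoder is fallbacked to CV_8U.
```

View pics/h1.png

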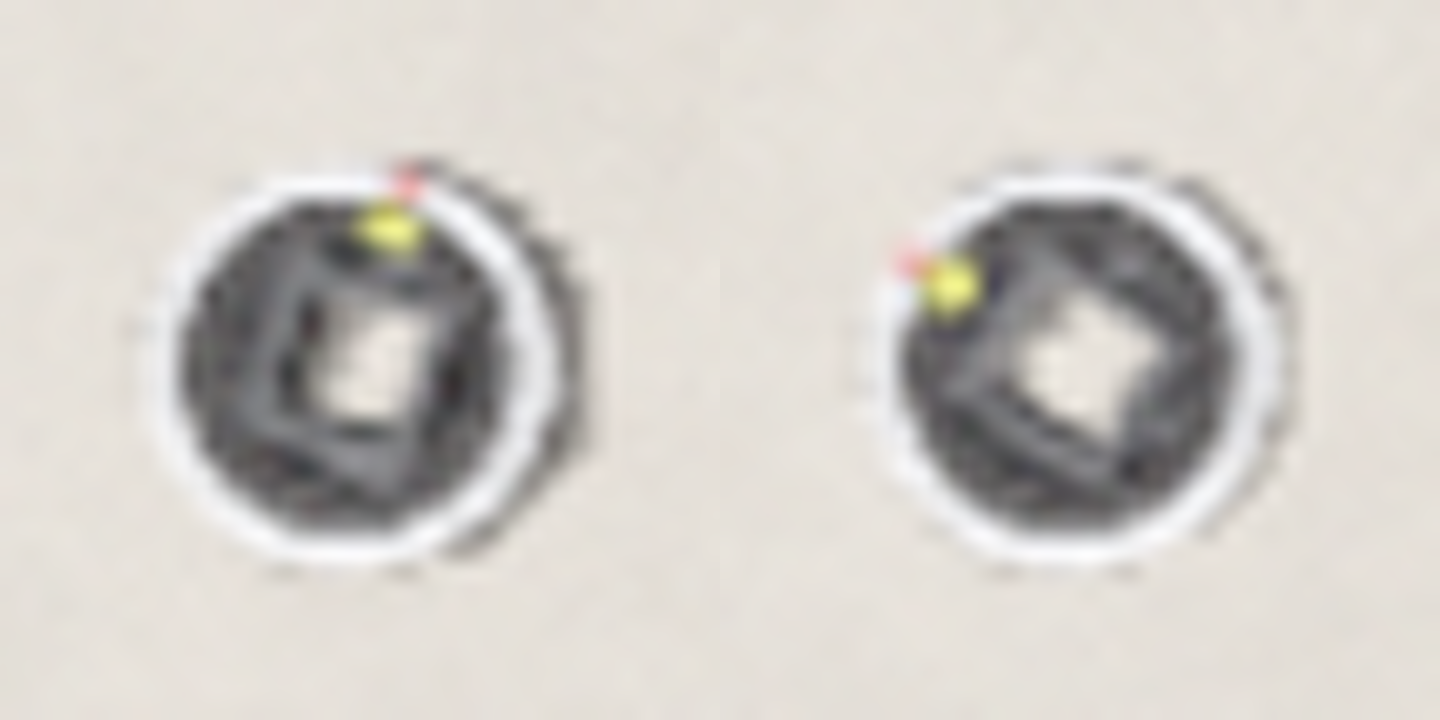

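```bash
python3 - <<'E'
from h import *
t=read_camera("top")
def m(o,c,r,off=0):
    a=p2w(t,*cp(*o,20,c[0]-off,c[1]),.034)*1000; b=p2w(t,*cp(*o,20,r[0]-off,r[1]),.034)*1000
    d=b-a; print("centre",a.round(1),"mark ang",np.degrees(np.arctan2(d[1],d[0])).round(1),np.linalg.norm(d).round(1))
m((181,211),(350,367),(408,183))
m((218,218),(1072,367),(910,265),720)
E
```

```text
centre [443.8 180.9] mark ang -18.3 26.4
centre [422.2  79.2] mark ang 56.7 26.3
```

```bash
python3 - <<'E'
from h import *
go(422.2,79.2,20,-33.3)
E
```

```text
t 7.78 pos [ 548.5 -109.5  155.7] x [ 0.959  0.284 -0.001] y [ 0.284 -0.959 -0.001] F [-1.3  1.2 -0.7] T [ 0.036 -0.023  0.032] gap 79.8 q [ 0.08  0.82  0.11  1.66 -0.13  0.68 -1.02]
delta [ -67.4 -216.7  135.9] spin -0.702 q7 -1.02
```

Request:
jog_arm --deltas '[{"x": -67,"y": -217,"z": 0,"spin": -0.702,"grip": 84},{"x": -67,"y": -217,"z": 0,"spin": -0.702,"grip": 84},{"x": -67,"y": -217,"z": 0,"spin": -0.702,"grip": 84},{"x": -67,"y": -217,"z": 0,"spin": -0.702,"grip": 84},{"x": -67,"y": -217,"z": 0,"spin": -0.702,"grip": 84},{"x": -67,"y": -217,"z": 30,"spin": -0.702,"grip": 84},{"x": -67,"y": -217,"z": 60,"spin": -0.702,"grip": 84},{"x": -67,"y": -217,"z": 60,"spin": -0.702,"grip": 84}]' --squeeze 25

```text
time: 8.45
position: [0.4208, 0.0801, 0.0922]
ee_rot: [-0.001, 0.879, 0.476, -0.003]
force: [0.4, 0.1, -0.4]
finger_gap: 0.0841
```

```bash
python3 - <<'E'
from h import *
go(422.2,79.2,20,-33.3)
s=read_camera("scene")
crop(s,"pics/s5.png",210,170,120,90,6)
E
```

```text
t 8.45 pos [420.8  80.1  92.2] x [ 0.547  0.837 -0.005] y [ 0.837 -0.547 -0.005] F [ 0.4  0.1 -0.4] T [ 0.006 -0.013  0.014] gap 84.1 q [-0.26  0.82 -0.01  2.15  0.04  0.17 -0.89]
delta [ 0.3  2.  72.2] spin 0.003 q7 -0.89
```

View pics/s5.png

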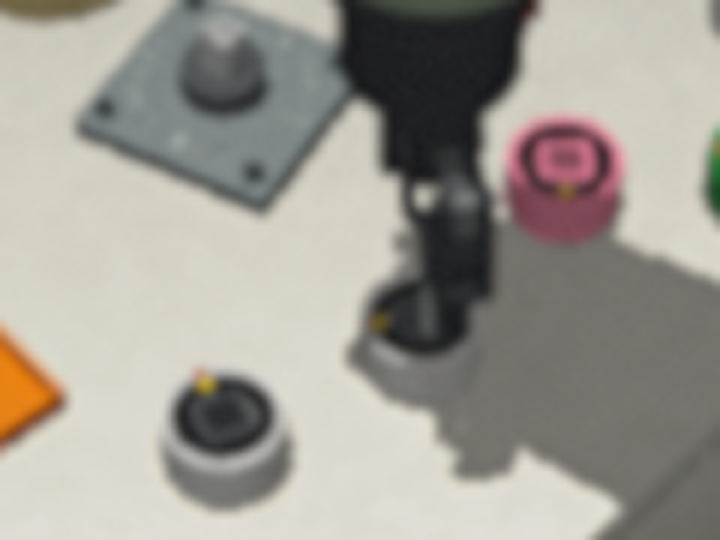

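Request:
jog_arm --deltas '[{"x": 0,"y": 1,"z": 35,"spin": 0,"grip": 84},{"x": 0,"y": 1,"z": 60,"spin": 0,"grip": 84},{"x": 0,"y": 1,"z": 74,"spin": 0,"grip": 84},{"x": 0,"y": 1,"z": 74,"spin": 0,"grip": 84},{"x": 0,"y": 1,"z": 74,"spin": 0,"grip": 65},{"x": 0,"y": 1,"z": 74,"spin": 0,"grip": 60},{"x": 0,"y": 1,"z": 74,"spin": 0,"grip": 56},{"x": 0,"y": 1,"z": 74,"spin": 0,"grip": 54},{"x": 0,"y": 1,"z": 74,"spin": 0,"grip": 54},{"x": 0,"y": 1,"z": 74,"spin": 0,"grip": 54}]' --squeeze 20

```text
time: 9.33
position: [0.4257, 0.0792, 0.0246]
ee_rot: [-0.0, 0.88, 0.475, -0.0]
force: [-0.6, 0.7, 15.6]
finger_gap: 0.0554
```

```bash
python3 - <<'E'
from h import *
go(422.2,79.2,20,-33.3)
s=read_camera("scene")
crop(s,"pics/s6.png",210,170,120,90,6)
E
```

```text
t 9.33 pos [425.7  79.2  24.6] x [ 0.549  0.836 -0.   ] y [ 0.836 -0.549 -0.001] F [-0.6  0.7 15.6] T [-0.026  0.362  0.006] gap 55.4 q [-0.26  0.98 -0.    2.16  0.    0.   -0.84]
delta [-1.9 -2.9  4.6] spin -0.0 q7 -0.84
```

View pics/s6.png

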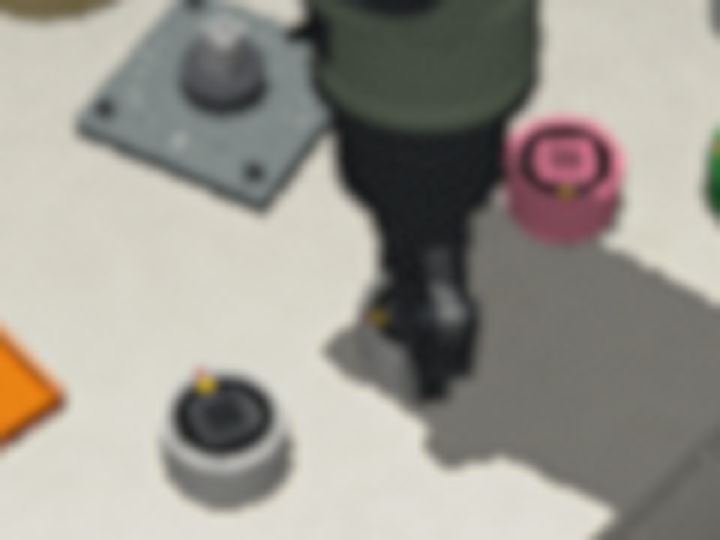

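Request:
jog_arm --deltas '[{"x": 1,"y": 3,"z": -20,"spin": 0,"grip": 50},{"x": 5,"y": 6,"z": -50,"spin": 0,"grip": 50},{"x": 5,"y": 6,"z": -80,"spin": 0,"grip": 50},{"x": 5,"y": 6,"z": -110,"spin": 0,"grip": 50},{"x": 5,"y": 6,"z": -110,"spin": 0,"grip": 50},{"x": 5,"y": 6,"z": -110,"spin": 0,"grip": 50},{"x": 5,"y": 6,"z": -110,"spin": 0,"grip": 50}]' --squeeze 35

```text
time: 9.97
position: [0.4333, 0.0801, 0.1333]
ee_rot: [-0.0, 0.88, 0.475, -0.001]
force: [-0.7, 1.2, -2.4]
finger_gap: 0.0551
```

```bash
python3 - <<'E'
from h import *
go(602,35.8,130,16.5)
s=read_camera("scene")
crop(s,"pics/s7.png",210,150,120,90,6)
E
```

```text
t 9.97 pos [433.3  80.1 133.3] x [ 0.549  0.836 -0.001] y [ 0.836 -0.549 -0.002] F [-0.7  1.2 -2.4] T [ 0.009  0.007 -0.018] gap 55.1 q [-0.25  0.74 -0.    2.09  0.    0.32 -0.84]
delta [ 55.6 165.4   3. ] spin -0.869 q7 -0.84
```

View pics/s7.png

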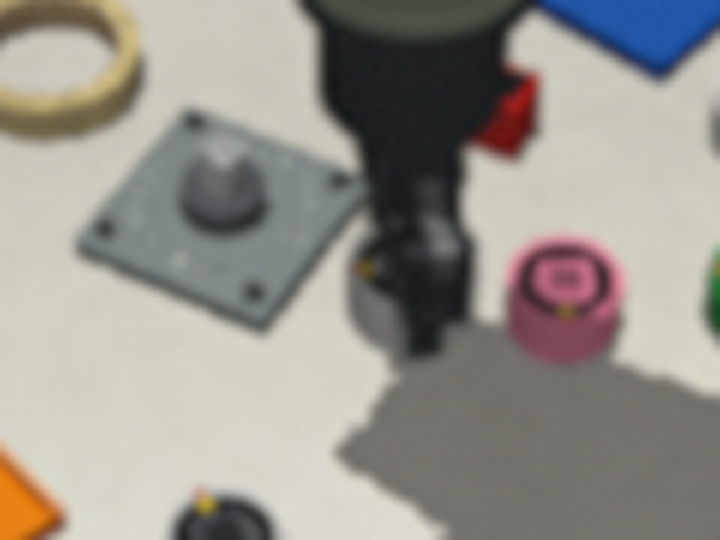

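Request:
jog_arm --deltas '[{"x": 57,"y": 164,"z": 0,"spin": -0.869,"grip": 50},{"x": 57,"y": 164,"z": 0,"spin": -0.869,"grip": 50},{"x": 57,"y": 164,"z": 0,"spin": -0.869,"grip": 50},{"x": 57,"y": 164,"z": 0,"spin": -0.869,"grip": 50},{"x": 57,"y": 164,"z": 0,"spin": -0.869,"grip": 50},{"x": 57,"y": 164,"z": 0,"spin": -0.869,"grip": 50},{"x": 57,"y": 164,"z": 0,"spin": -0.869,"grip": 50},{"x": 57,"y": 164,"z": 0,"spin": -0.869,"grip": 50},{"x": 57,"y": 164,"z": 0,"spin": -0.869,"grip": 50},{"x": 57,"y": 164,"z": 0,"spin": -0.869,"grip": 50}]'

```text
time: 10.85
position: [0.6014, 0.0378, 0.1323]
ee_rot: [-0.001, 0.6, 0.8, -0.001]
force: [-0.3, 0.4, -2.9]
finger_gap: 0.0545
```

```bash
python3 - <<'E'
from h import *
go(601.5,37.6,95,16.5)
s=read_camera("scene");t=read_camera("top")
crop(s,"pics/s8.png",190,110,120,90,6)
E
```

```text
t 10.85 pos [601.4  37.8 132.3] x [-0.28   0.96   0.001] y [ 0.96   0.28  -0.003] F [-0.3  0.4 -2.9] T [ 0.025 -0.035  0.04 ] gap 54.5 q [ 0.02  0.91 -0.29  1.5   0.32  0.78 -0.11]
delta [-0.3  0.2 37.3] spin -0.004 q7 -0.11
```

View pics/s8.png

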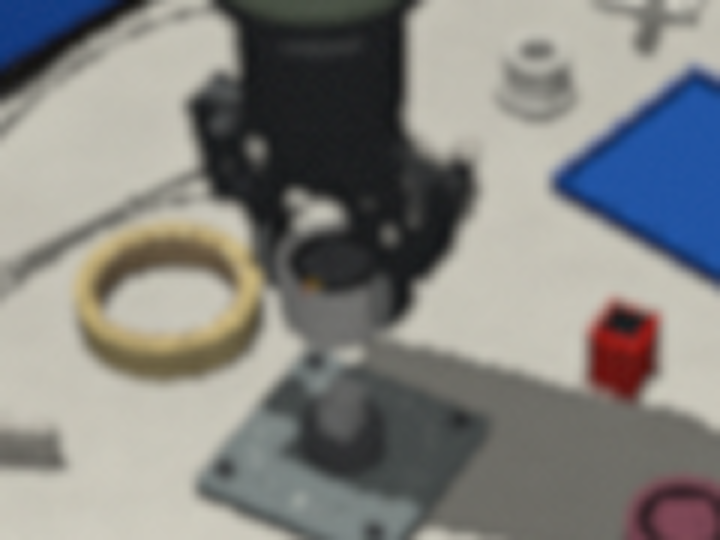

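Request:
jog_arm --deltas '[{"x": 0,"y": 0,"z": 25,"spin": 0,"grip": 50},{"x": 0,"y": 0,"z": 40,"spin": 0,"grip": 50},{"x": 0,"y": 0,"z": 46,"spin": 0,"grip": 50},{"x": 0,"y": 0,"z": 52,"spin": 0,"grip": 50},{"x": 0,"y": 0,"z": 56,"spin": 0,"grip": 50},{"x": 0,"y": 0,"z": 60,"spin": 0,"grip": 50},{"x": 0,"y": 0,"z": 60,"spin": 0,"grip": 50}]'

```text
time: 11.53
position: [0.6015, 0.0377, 0.0727]
ee_rot: [-0.001, 0.598, 0.801, -0.001]
force: [-0.4, -0.6, 0.1]
finger_gap: 0.0549
```

```bash
python3 - <<'E'
from h import *
st()
E
```

```text
t 11.53 pos [601.5  37.7  72.7] x [-0.284  0.959  0.   ] y [ 0.959  0.284 -0.002] F [-0.4 -0.6  0.1] T [ 0.005  0.037 -0.004] gap 54.9 q [ 0.01  1.   -0.26  1.53  0.36  0.66 -0.13]
```

Request:
jog_arm --deltas '[{"x": 0,"y": 0,"z": 4,"spin": 0,"grip": 50},{"x": 0,"y": 0,"z": 8,"spin": 0,"grip": 50},{"x": 0,"y": 0,"z": 12,"spin": 0,"grip": 50},{"x": 0,"y": 0,"z": 15,"spin": 0,"grip": 50},{"x": 0,"y": 0,"z": 17,"spin": 0,"grip": 50},{"x": 0,"y": 0,"z": 18,"spin": 0,"grip": 50},{"x": 0,"y": 0,"z": 18,"spin": 0,"grip": 50}]'

```text
time: 12.12
position: [0.6015, 0.0378, 0.0551]
ee_rot: [-0.001, 0.598, 0.801, -0.001]
force: [-0.7, 0.2, 0.2]
finger_gap: 0.0549
```

```bash
python3 - <<'E'
from h import *
st()
s=read_camera("scene")
crop(s,"pics/s9.png",190,110,120,90,6)
E
```

```text
t 12.12 pos [601.5  37.8  55.1] x [-0.284  0.959  0.   ] y [ 0.959  0.284 -0.002] F [-0.7  0.2  0.2] T [-0.008  0.194  0.002] gap 54.9 q [ 0.    1.02 -0.25  1.54  0.36  0.63 -0.14]
```

View pics/s9.png

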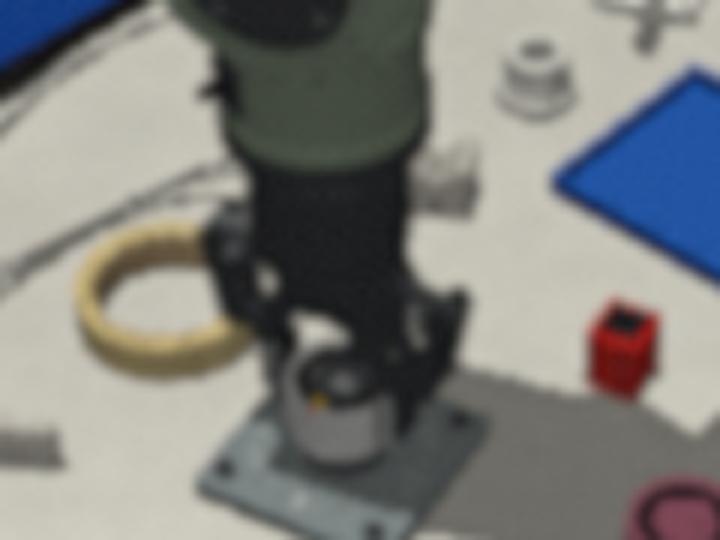

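Request:
jog_arm --deltas '[{"x": 0,"y": 0,"z": 0,"spin": 0,"grip": 64},{"x": 0,"y": 0,"z": 0,"spin": 0,"grip": 64},{"x": -2,"y": 0,"z": 0,"spin": 0,"grip": 64},{"x": -2,"y": 0,"z": 2,"spin": 0,"grip": 64},{"x": -2,"y": 0,"z": 2,"spin": 0,"grip": 64},{"x": -2,"y": 0,"z": 2,"spin": 0,"grip": 50},{"x": -2,"y": 0,"z": 2,"spin": 0,"grip": 50},{"x": -2,"y": 0,"z": 2,"spin": 0,"grip": 50},{"x": -2,"y": 0,"z": 2,"spin": 0,"grip": 50},{"x": -2,"y": 0,"z": 2,"spin": 0,"grip": 50}]' --squeeze 30

```text
time: 13.0
position: [0.602, 0.0358, 0.0529]
ee_rot: [-0.001, 0.598, 0.801, -0.001]
force: [-0.8, -0.8, 2.7]
finger_gap: 0.055
```

```bash
python3 - <<'E'
from h import *
st()
s=read_camera("scene")
crop(s,"pics/s10.png",220,155,60,45,12)
E
```

```text
t 13.0 pos [602.   35.8  52.9] x [-0.284  0.959  0.   ] y [ 0.959  0.284 -0.002] F [-0.8 -0.8  2.7] T [-0.133  0.186 -0.005] gap 55.0 q [ 0.01  1.03 -0.25  1.54  0.37  0.63 -0.14]
```

View pics/s10.png

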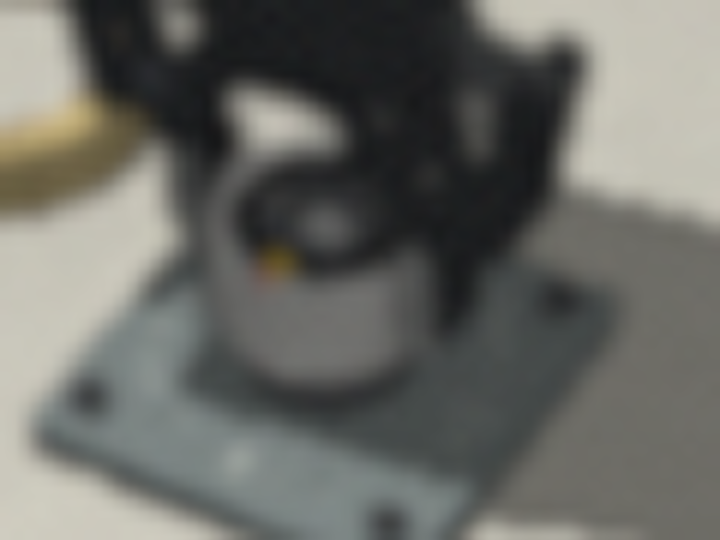

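Request:
jog_arm --deltas '[{"x": 0,"y": 0,"z": 0,"spin": 0.12,"grip": 50},{"x": 0,"y": 0,"z": 0,"spin": 0.24,"grip": 50},{"x": 0,"y": 0,"z": 0,"spin": 0.36,"grip": 50},{"x": 0,"y": 0,"z": 0,"spin": 0.48,"grip": 50},{"x": 0,"y": 0,"z": 0,"spin": 0.6,"grip": 50},{"x": 0,"y": 0,"z": 0,"spin": 0.72,"grip": 50},{"x": 0,"y": 0,"z": 0,"spin": 0.84,"grip": 50},{"x": 0,"y": 0,"z": 0,"spin": 0.96,"grip": 50},{"x": 0,"y": 0,"z": 0,"spin": 1.08,"grip": 50}]'

```text
time: 13.8
position: [0.6028, 0.0361, 0.053]
ee_rot: [-0.0, 0.926, 0.377, -0.0]
force: [3.7, 0.5, -1.4]
finger_gap: 0.0553
```

```bash
python3 - <<'E'
from h import *
st()
s=read_camera("scene")
crop(s,"pics/s11.png",220,155,60,45,12)
E
```

```text
t 13.8 pos [602.8  36.1  53. ] x [ 0.716  0.698 -0.   ] y [ 0.698 -0.716 -0.   ] F [ 3.7  0.5 -1.4] T [ 0.098 -0.722  0.097] gap 55.3 q [-0.12  1.02  0.02  1.54 -0.04  0.58 -0.88]
```

Request:
jog_arm --deltas '[{"x": 0,"y": 0,"z": 0,"spin": 0.12,"grip": 50},{"x": 0,"y": 0,"z": 0,"spin": 0.24,"grip": 50},{"x": 0,"y": 0,"z": 0,"spin": 0.3,"grip": 50},{"x": 0,"y": 0,"z": 0,"spin": 0.3,"grip": 50}]'

```text
time: 14.18
position: [0.6028, 0.036, 0.053]
ee_rot: [0.0, 0.972, 0.237, -0.0]
force: [5.0, 0.6, -2.1]
finger_gap: 0.0551
```

```bash
python3 - <<'E'
from h import *
st()
s=read_camera("scene")
crop(s,"pics/s12.png",220,155,60,45,12)
E
```

```text
t 14.18 pos [602.8  36.   53. ] x [ 0.888  0.46  -0.001] y [ 0.46  -0.888  0.   ] F [ 5.   0.6 -2.1] T [ 0.042 -1.097  0.071] gap 55.1 q [-0.16  1.02  0.1   1.54 -0.15  0.58 -1.08]
```

View pics/s12.png

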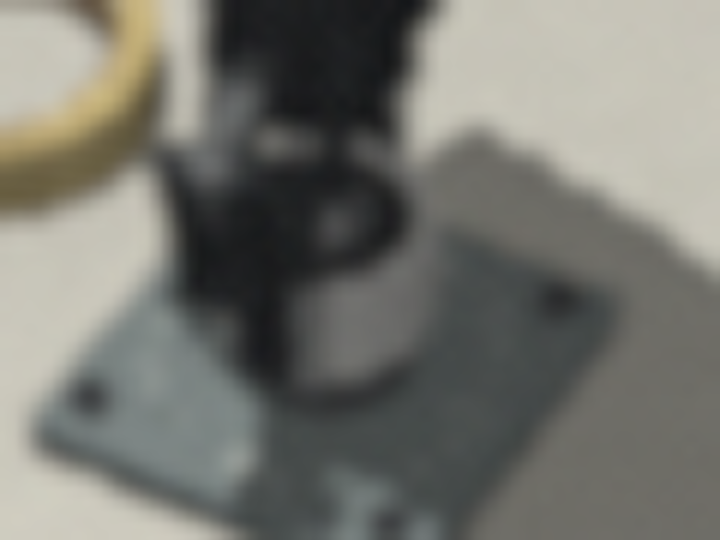

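Request:
jog_arm --deltas '[{"x": 0,"y": 0,"z": 0,"spin": -0.12,"grip": 50},{"x": 0,"y": 0,"z": 0,"spin": -0.24,"grip": 50},{"x": 0,"y": 0,"z": 0,"spin": -0.36,"grip": 50},{"x": 0,"y": 0,"z": 0,"spin": -0.48,"grip": 50},{"x": 0,"y": 0,"z": 0,"spin": -0.6,"grip": 50},{"x": 0,"y": 0,"z": 0,"spin": -0.72,"grip": 50},{"x": 0,"y": 0,"z": 0,"spin": -0.84,"grip": 50},{"x": 0,"y": 0,"z": 0,"spin": -0.96,"grip": 50},{"x": 0,"y": 0,"z": 0,"spin": -1.08,"grip": 50},{"x": 0,"y": 0,"z": 0,"spin": -1.2,"grip": 50},{"x": 0,"y": 0,"z": 0,"spin": -1.32,"grip": 50}]'

```text
time: 15.15
position: [0.6021, 0.0359, 0.053]
ee_rot: [-0.001, 0.619, 0.786, -0.001]
force: [-0.8, 0.7, 1.3]
finger_gap: 0.0549
```

```bash
python3 - <<'E'
from h import *
st()
s=read_camera("scene")
crop(s,"pics/s13.png",220,155,60,45,12)
E
```

```text
t 15.15 pos [602.1  35.9  53. ] x [-0.235  0.972  0.   ] y [ 0.972  0.235 -0.002] F [-0.8  0.7  1.3] T [ 0.055  0.174 -0.046] gap 54.9 q [ 0.    1.03 -0.24  1.54  0.35  0.62 -0.17]
```

Request:
jog_arm --deltas '[{"x": 0,"y": 0,"z": 0,"spin": -0.12,"grip": 50},{"x": 0,"y": 0,"z": 0,"spin": -0.24,"grip": 50},{"x": 0,"y": 0,"z": 0,"spin": -0.36,"grip": 50},{"x": 0,"y": 0,"z": 0,"spin": -0.48,"grip": 50},{"x": 0,"y": 0,"z": 0,"spin": -0.6,"grip": 50},{"x": 0,"y": 0,"z": 0,"spin": -0.72,"grip": 50},{"x": 0,"y": 0,"z": 0,"spin": -0.84,"grip": 50},{"x": 0,"y": 0,"z": 0,"spin": -0.96,"grip": 50},{"x": 0,"y": 0,"z": 0,"spin": -1.08,"grip": 50},{"x": 0,"y": 0,"z": 0,"spin": -1.2,"grip": 50},{"x": 0,"y": 0,"z": 0,"spin": -1.3,"grip": 50}]'

```text
time: 16.12
position: [0.6019, 0.0355, 0.0529]
ee_rot: [-0.001, 0.019, 1.0, -0.0]
force: [-2.0, -2.3, 3.0]
finger_gap: 0.0555
```

```bash
python3 - <<'E'
from h import *
st()
s=read_camera("scene")
crop(s,"pics/s14.png",220,155,60,45,12)
a=cv2.imread("pics/s13.png")[:,:400*2]; b=cv2.imread("pics/s14.png")
cv2.imwrite("pics/s1314.png",cv2.resize(np.hstack([a,b]),None,fx=.55,fy=.55))
E
```

```text
t 16.12 pos [601.9  35.5  52.9] x [-0.999  0.037  0.003] y [ 0.037  0.999 -0.001] F [-2.  -2.3  3. ] T [-0.325  0.263 -0.022] gap 55.5 q [ 0.15  1.07 -0.57  1.53  0.75  0.77  0.8 ]
```

View pics/s1314.png

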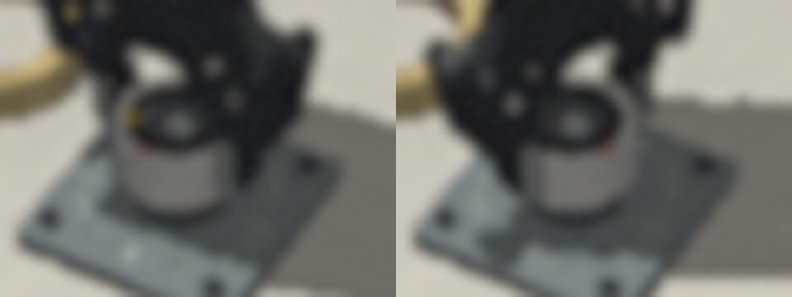

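Request:
jog_arm --deltas '[{"x": 0,"y": 0,"z": -15,"spin": 0,"grip": 50},{"x": 0,"y": 0,"z": -35,"spin": 0,"grip": 50},{"x": 0,"y": 0,"z": -60,"spin": 0,"grip": 50},{"x": 0,"y": 0,"z": -80,"spin": 0,"grip": 50},{"x": 0,"y": 0,"z": -80,"spin": 0,"grip": 50},{"x": 0,"y": 0,"z": -80,"spin": 0,"grip": 50}]' --squeeze 35

```text
time: 16.67
position: [0.6024, 0.0358, 0.1333]
ee_rot: [-0.001, 0.023, 1.0, -0.0]
force: [-0.3, 0.1, -2.6]
finger_gap: 0.0553
```

```bash
python3 - <<'E'
from h import *
go(638.7,-250.7,28,93.6)
s=read_camera("scene")
crop(s,"pics/s15.png",200,90,160,120,5)
E
```

```text
t 16.67 pos [602.4  35.8 133.3] x [-0.999  0.045  0.001] y [ 0.045  0.999 -0.   ] F [-0.3  0.1 -2.6] T [-0.023  0.046  0.004] gap 55.3 q [ 0.18  0.96 -0.63  1.49  0.66  0.91  0.86]
delta [ -49.4 -284.5  105.3] spin -0.108 q7 0.86
```

View pics/s15.png

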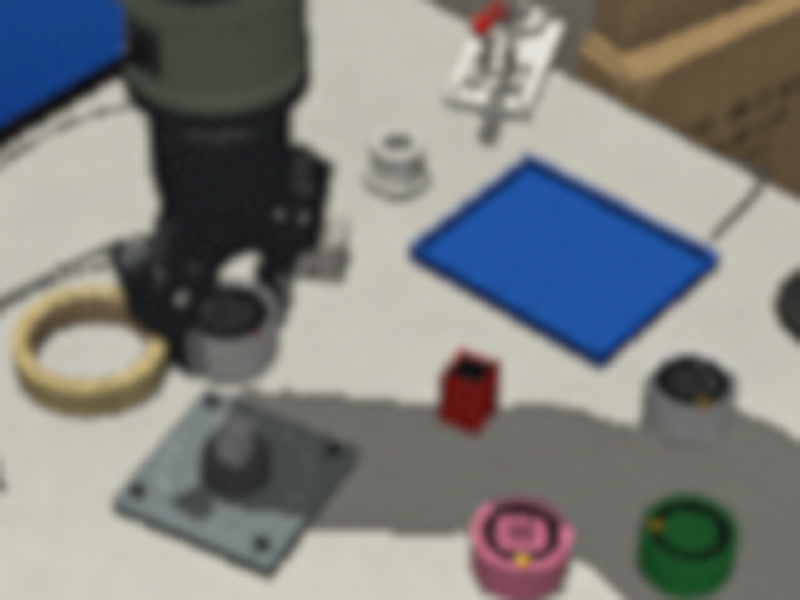

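Request:
jog_arm --deltas '[{"x": -49,"y": -284,"z": 0,"spin": -0.1,"grip": 50},{"x": -49,"y": -284,"z": 0,"spin": -0.1,"grip": 50},{"x": -49,"y": -284,"z": 0,"spin": -0.1,"grip": 50},{"x": -49,"y": -284,"z": 0,"spin": -0.1,"grip": 50},{"x": -49,"y": -284,"z": 0,"spin": -0.1,"grip": 50},{"x": -49,"y": -284,"z": 0,"spin": -0.1,"grip": 50},{"x": -49,"y": -284,"z": 0,"spin": -0.1,"grip": 50},{"x": -49,"y": -284,"z": 0,"spin": -0.1,"grip": 50},{"x": -49,"y": -284,"z": 30,"spin": -0.1,"grip": 50},{"x": -49,"y": -284,"z": 60,"spin": -0.1,"grip": 50},{"x": -49,"y": -284,"z": 80,"spin": -0.1,"grip": 50},{"x": -49,"y": -284,"z": 80,"spin": -0.1,"grip": 50}]'

```text
time: 17.72
position: [0.6365, -0.2492, 0.0474]
ee_rot: [-0.005, -0.029, 1.0, 0.001]
force: [-0.5, 1.4, -3.5]
finger_gap: 0.0548
```

```bash
python3 - <<'E'
from h import *
go(638.7,-250.7,28,93.6)
s=read_camera("scene")
crop(s,"pics/s16.png",260,90,120,90,6)
E
```

```text
t 17.72 pos [ 636.5 -249.2   47.4] x [-0.998 -0.057  0.009] y [-0.057  0.998  0.002] F [-0.5  1.4 -3.5] T [0.062 0.039 0.005] gap 54.8 q [ 0.58  1.2  -0.67  1.17  0.75  1.02  1.47]
delta [-2.3 -1.6 19.3] spin -0.006 q7 1.47
```

View pics/s16.png

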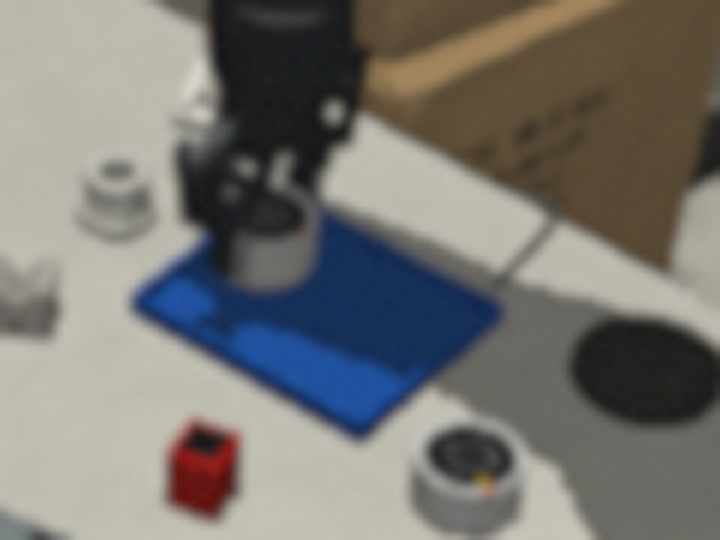

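Request:
jog_arm --deltas '[{"x": 0,"y": 0,"z": 0,"spin": 0,"grip": 50},{"x": 0,"y": 0,"z": 10,"spin": 0,"grip": 50},{"x": 0,"y": 0,"z": 18,"spin": 0,"grip": 50},{"x": 0,"y": 0,"z": 22,"spin": 0,"grip": 50},{"x": 0,"y": 0,"z": 22,"spin": 0,"grip": 50},{"x": 0,"y": 0,"z": 22,"spin": 0,"grip": 50},{"x": 0,"y": 0,"z": 22,"spin": 0,"grip": 50}]'

```text
time: 18.35
position: [0.639, -0.2501, 0.0313]
ee_rot: [-0.001, -0.029, 1.0, -0.0]
force: [-0.2, 0.1, -2.0]
finger_gap: 0.0553
```

```bash
python3 - <<'E'
from h import *
go(638.7,-250.7,28,93.6)
E
```

```text
t 18.35 pos [ 639.  -250.1   31.3] x [-0.998 -0.057  0.002] y [-0.057  0.998 -0.   ] F [-0.2  0.1 -2. ] T [-0.023 -0.001  0.032] gap 55.3 q [ 0.57  1.22 -0.66  1.17  0.76  0.99  1.46]
delta [ 0.3 -0.6  3.3] spin -0.006 q7 1.46
```

Request:
jog_arm --deltas '[{"x": 0,"y": 0,"z": 2,"spin": 0,"grip": 50},{"x": 0,"y": 0,"z": 4,"spin": 0,"grip": 50},{"x": 0,"y": 0,"z": 4,"spin": 0,"grip": 50},{"x": 0,"y": 0,"z": 4,"spin": 0,"grip": 66},{"x": 0,"y": 0,"z": 4,"spin": 0,"grip": 66},{"x": 0,"y": 0,"z": 4,"spin": 0,"grip": 66},{"x": 0,"y": 0,"z": -15,"spin": 0,"grip": 66},{"x": 0,"y": 0,"z": -45,"spin": 0,"grip": 70},{"x": 0,"y": 0,"z": -80,"spin": 0,"grip": 80},{"x": 80,"y": 200,"z": -100,"spin": 0,"grip": 84},{"x": 80,"y": 200,"z": -100,"spin": 0,"grip": 84},{"x": 80,"y": 200,"z": -100,"spin": 0,"grip": 84},{"x": 80,"y": 200,"z": -100,"spin": 0,"grip": 84},{"x": 80,"y": 200,"z": -100,"spin": 0,"grip": 84},{"x": 80,"y": 200,"z": -100,"spin": 0,"grip": 84},{"x": 80,"y": 200,"z": -100,"spin": 0,"grip": 84}]' --squeeze 25

```text
time: 19.68
position: [0.5473, -0.052, 0.132]
ee_rot: [-0.001, -0.031, 1.0, 0.0]
force: [0.7, -0.2, 0.2]
finger_gap: 0.0839
```

```bash
python3 - <<'E'
from h import *
st()
t=read_camera("top"); crop(t,"pics/t7.png",110,130,270,140,2.9)
hubview("pics/h2.png",[(443,180),(453,-201)])
E
```

```text
t 19.68 pos [547.3 -52.  132. ] x [-0.998 -0.062  0.002] y [-0.062  0.998  0.   ] F [ 0.7 -0.2  0.2] T [-0.104 -0.029  0.04 ] gap 83.9 q [ 0.37  0.91 -0.66  1.7   0.73  0.8   1.  ]
pics/h2.png origin 180 211 s 20
pics/h2.png origin 318 204 s 20[ WARN:0@10.846] global loadsave.cpp:1063 imwrite_ Unsupported depth image for selected encoder is fallbacked to CV_8U.
```

View pics/t7.png

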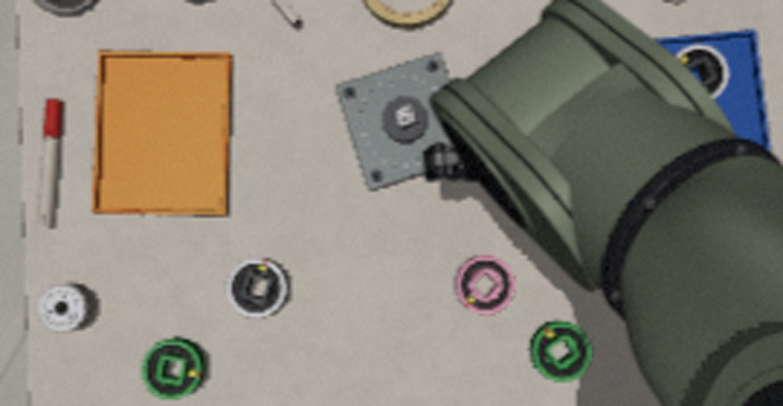

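View pics/h2.png

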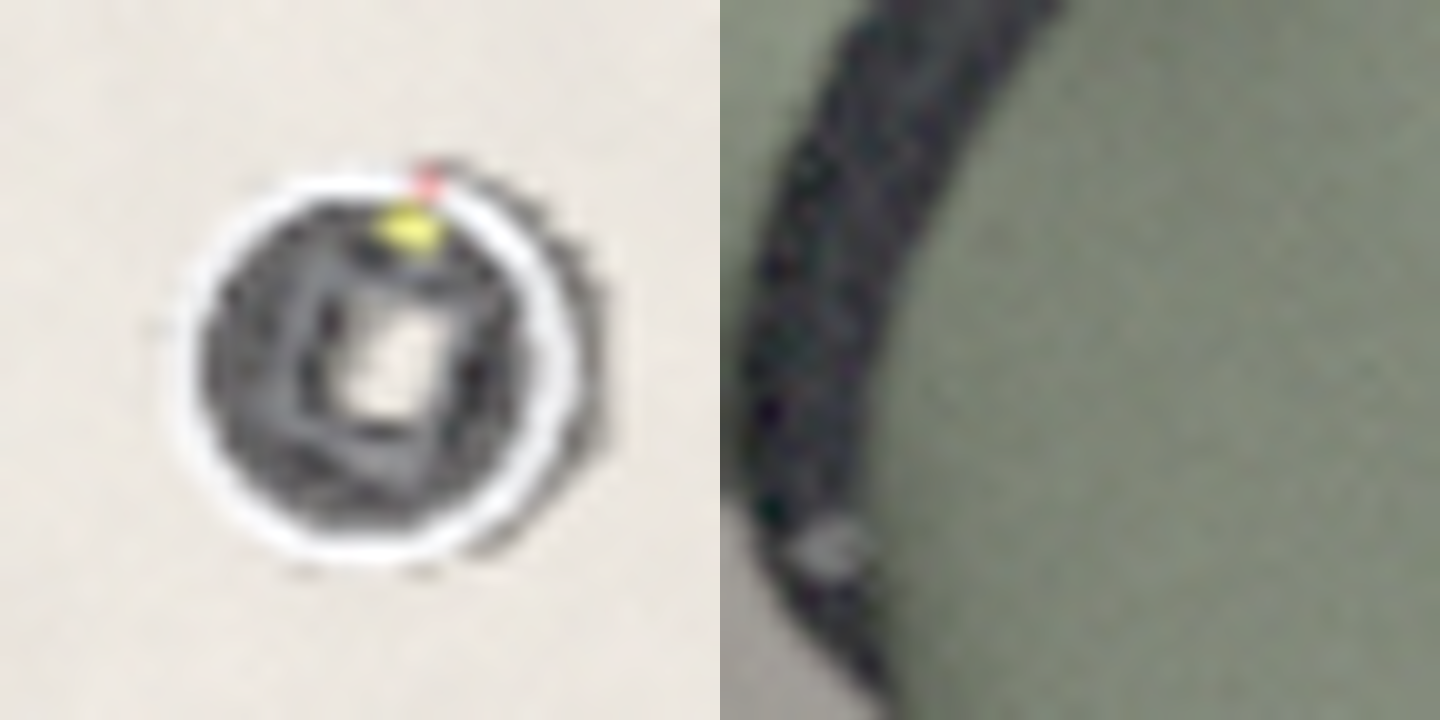

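```bash
python3 - <<'E'
from h import *
go(443.8,180.9,22,71.7)
E
```

```text
t 19.83 pos [548.  -55.8 130.9] x [-0.998 -0.056  0.002] y [-0.056  0.998 -0.001] F [-0.2  0.2 -0.6] T [-0.013  0.001 -0.01 ] gap 84.1 q [ 0.37  0.91 -0.66  1.69  0.73  0.8   1.  ]
delta [ 90.5 242.3 109. ] spin 0.376 q7 1.0
```

Request:
jog_arm --deltas '[{"x": 90,"y": 242,"z": 0,"spin": 0.376,"grip": 84},{"x": 90,"y": 242,"z": 0,"spin": 0.376,"grip": 84},{"x": 90,"y": 242,"z": 0,"spin": 0.376,"grip": 84},{"x": 90,"y": 242,"z": 0,"spin": 0.376,"grip": 84},{"x": 90,"y": 242,"z": 0,"spin": 0.376,"grip": 84},{"x": 90,"y": 242,"z": 0,"spin": 0.376,"grip": 84},{"x": 90,"y": 242,"z": 0,"spin": 0.376,"grip": 84},{"x": 90,"y": 242,"z": 30,"spin": 0.376,"grip": 84},{"x": 90,"y": 242,"z": 50,"spin": 0.376,"grip": 84},{"x": 90,"y": 242,"z": 50,"spin": 0.376,"grip": 84}]' --squeeze 20

```text
time: 20.67
position: [0.4434, 0.1808, 0.0784]
ee_rot: [-0.003, 0.159, 0.987, -0.002]
force: [0.6, -0.5, -0.5]
finger_gap: 0.0842
```

```bash
python3 - <<'E'
from h import *
go(443.8,180.9,22,71.7)
s=read_camera("scene")
crop(s,"pics/s17.png",180,180,120,90,6)
E
```

```text
t 20.67 pos [443.4 180.8  78.4] x [-0.95   0.314  0.004] y [ 0.314  0.95  -0.004] F [ 0.6 -0.5 -0.5] T [ 0.027  0.    -0.055] gap 84.2 q [-0.26  0.89 -0.34  1.98  0.73  0.4   0.07]
delta [-0.6  0.4 56.4] spin 0.0 q7 0.07
```

View pics/s17.png

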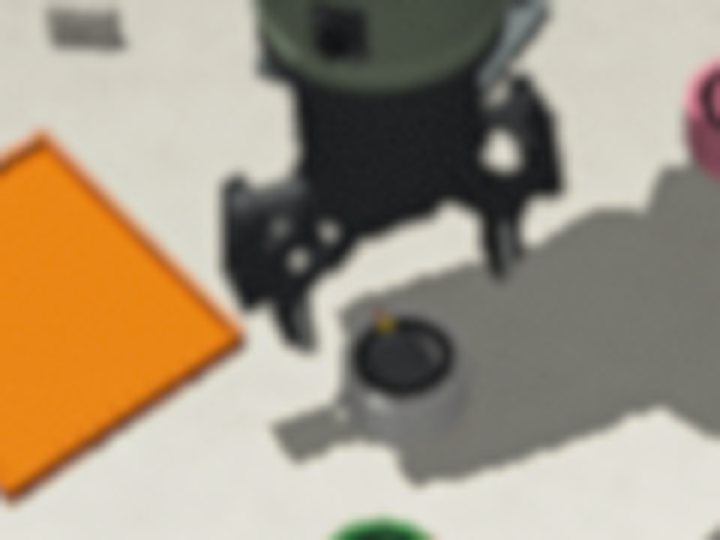

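Request:
jog_arm --deltas '[{"x": 0,"y": 0,"z": 30,"spin": 0,"grip": 84},{"x": 0,"y": 0,"z": 50,"spin": 0,"grip": 84},{"x": 0,"y": 0,"z": 58,"spin": 0,"grip": 84},{"x": 0,"y": 0,"z": 58,"spin": 0,"grip": 84},{"x": 0,"y": 0,"z": 58,"spin": 0,"grip": 62},{"x": 0,"y": 0,"z": 58,"spin": 0,"grip": 58},{"x": 0,"y": 0,"z": 58,"spin": 0,"grip": 54},{"x": 0,"y": 0,"z": 58,"spin": 0,"grip": 54},{"x": 0,"y": 0,"z": 58,"spin": 0,"grip": 54}]' --squeeze 20

```text
time: 21.47
position: [0.4445, 0.1815, 0.0245]
ee_rot: [-0.0, 0.159, 0.987, 0.0]
force: [-0.2, -1.3, 10.7]
finger_gap: 0.0555
```

```bash
python3 - <<'E'
from h import *
go(443.8,180.9,22,71.7)
E
```

```text
t 21.47 pos [444.5 181.5  24.5] x [-0.949  0.314  0.001] y [0.314 0.949 0.   ] F [-0.2 -1.3 10.7] T [-0.15   0.081  0.006] gap 55.5 q [-0.34  0.99 -0.21  2.    0.82  0.24 -0.  ]
delta [ 0.5 -0.8  2.5] spin 0.0 q7 -0.0
```

Now open, turn 90°, regrip.

Request:
jog_arm --deltas '[{"x": 0,"y": 0,"z": 0,"spin": 0,"grip": 72},{"x": 0,"y": 0,"z": 0,"spin": 0,"grip": 72},{"x": 0,"y": 0,"z": 0,"spin": 0.12,"grip": 72},{"x": 0,"y": 0,"z": 0,"spin": 0.3,"grip": 72},{"x": 0,"y": 0,"z": 0,"spin": 1.571,"grip": 72},{"x": 0,"y": 0,"z": 0,"spin": 1.571,"grip": 72},{"x": 0,"y": 0,"z": 0,"spin": 1.571,"grip": 72},{"x": 0,"y": 0,"z": 0,"spin": 1.571,"grip": 72},{"x": 0,"y": 0,"z": 0,"spin": 1.571,"grip": 72},{"x": 0,"y": 0,"z": 0,"spin": 1.571,"grip": 72},{"x": 0,"y": 0,"z": 0,"spin": 1.571,"grip": 72},{"x": 0,"y": 0,"z": 0,"spin": 1.571,"grip": 72},{"x": 0,"y": 0,"z": 0,"spin": 1.571,"grip": 72},{"x": 0,"y": 0,"z": 0,"spin": 1.571,"grip": 72},{"x": 0,"y": 0,"z": 0,"spin": 1.571,"grip": 72},{"x": 0,"y": 0,"z": 0,"spin": 1.571,"grip": 72},{"x": 0,"y": 0,"z": 0,"spin": 1.571,"grip": 50},{"x": 0,"y": 0,"z": 0,"spin": 1.571,"grip": 50},{"x": 0,"y": 0,"z": 0,"spin": 1.571,"grip": 50},{"x": 0,"y": 0,"z": 0,"spin": 1.571,"grip": 50}]' --squeeze 30

```text
time: 23.13
position: [0.4438, 0.1816, 0.0236]
ee_rot: [-0.001, 0.81, 0.587, -0.001]
force: [-1.0, 0.5, 7.9]
finger_gap: 0.0552
```

```bash
python3 - <<'E'
from h import *
go(602.3,35.9,135,16.5)
s=read_camera("scene")
crop(s,"pics/s18.png",180,180,120,90,6)
E
```

```text
t 23.13 pos [443.8 181.6  23.6] x [ 0.311  0.95  -0.001] y [ 0.95  -0.311 -0.002] F [-1.   0.5  7.9] T [0.054 0.326 0.024] gap 55.2 q [-0.45  0.99 -0.02  2.    0.08  0.16 -0.85]
delta [ -89.3  195.7 -111.8] spin -0.604 q7 -0.85
```

View pics/s18.png

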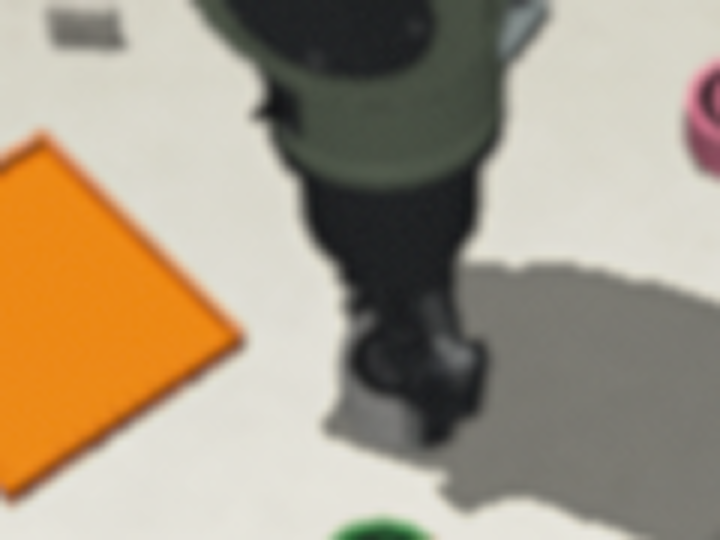

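Request:
jog_arm --deltas '[{"x": 0,"y": 0,"z": -30,"spin": 0,"grip": 50},{"x": 0,"y": 0,"z": -70,"spin": 0,"grip": 50},{"x": 0,"y": 0,"z": -112,"spin": 0,"grip": 50},{"x": -89,"y": 196,"z": -112,"spin": -0.604,"grip": 50},{"x": -89,"y": 196,"z": -112,"spin": -0.604,"grip": 50},{"x": -89,"y": 196,"z": -112,"spin": -0.604,"grip": 50},{"x": -89,"y": 196,"z": -112,"spin": -0.604,"grip": 50},{"x": -89,"y": 196,"z": -112,"spin": -0.604,"grip": 50},{"x": -89,"y": 196,"z": -112,"spin": -0.604,"grip": 50},{"x": -89,"y": 196,"z": -112,"spin": -0.604,"grip": 50},{"x": -89,"y": 196,"z": -112,"spin": -0.604,"grip": 50},{"x": -89,"y": 196,"z": -112,"spin": -0.604,"grip": 50},{"x": -89,"y": 196,"z": -112,"spin": -0.604,"grip": 50}]' --squeeze 35

```text
time: 24.27
position: [0.6018, 0.0365, 0.1351]
ee_rot: [-0.001, 0.599, 0.801, -0.001]
force: [-1.0, -0.3, -2.6]
finger_gap: 0.0551
```

```bash
python3 - <<'E'
from h import *
go(602.3,35.9,71,16.5)
s=read_camera("scene")
crop(s,"pics/s19.png",190,110,120,90,6)
E
```

```text
t 24.27 pos [601.8  36.5 135.1] x [-0.283  0.959  0.   ] y [ 0.959  0.283 -0.003] F [-1.  -0.3 -2.6] T [ 0.026 -0.027  0.034] gap 55.1 q [ 0.03  0.91 -0.3   1.5   0.33  0.79 -0.11]
delta [-0.7  0.5 64.1] spin -0.001 q7 -0.11
```

View pics/s19.png

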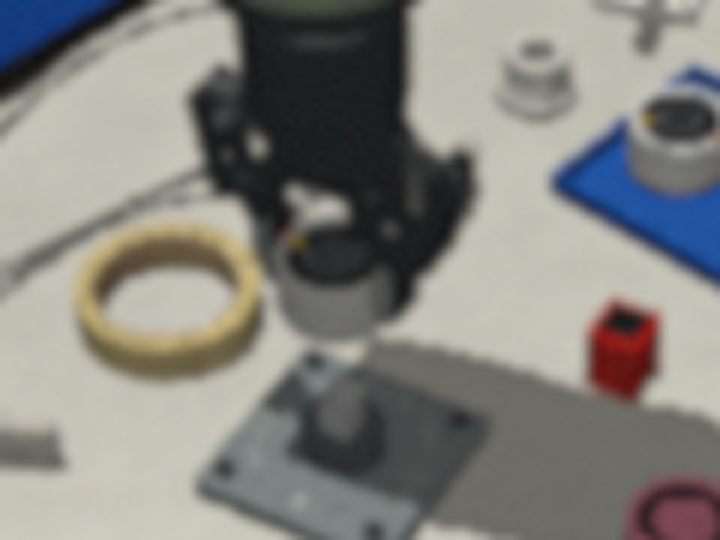

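Descend in one go with small steps near the post.

Request:
jog_arm --deltas '[{"x": -0.7,"y": 0.3,"z": 25,"spin": 0,"grip": 50},{"x": -0.7,"y": 0.3,"z": 42,"spin": 0,"grip": 50},{"x": -0.7,"y": 0.3,"z": 48,"spin": 0,"grip": 50},{"x": -0.7,"y": 0.3,"z": 54,"spin": 0,"grip": 50},{"x": -0.7,"y": 0.3,"z": 60,"spin": 0,"grip": 50},{"x": -0.7,"y": 0.3,"z": 64,"spin": 0,"grip": 50},{"x": -0.7,"y": 0.3,"z": 64,"spin": 0,"grip": 50}]'

```text
time: 24.9
position: [0.6025, 0.0351, 0.0707]
ee_rot: [-0.001, 0.599, 0.8, -0.001]
force: [-0.2, 0.6, -1.5]
finger_gap: 0.0553
```

```bash
python3 - <<'E'
from h import *
st()
E
```

```text
t 24.9 pos [602.5  35.1  70.7] x [-0.281  0.96   0.   ] y [ 0.96   0.281 -0.003] F [-0.2  0.6 -1.5] T [ 0.012 -0.008  0.032] gap 55.3 q [ 0.02  1.   -0.26  1.53  0.36  0.66 -0.14]
```

Request:
jog_arm --deltas '[{"x": 0,"y": 0,"z": 5,"spin": 0,"grip": 50},{"x": 0,"y": 0,"z": 10,"spin": 0,"grip": 50},{"x": 0,"y": 0,"z": 14,"spin": 0,"grip": 50},{"x": 0,"y": 0,"z": 17,"spin": 0,"grip": 50},{"x": 0,"y": 0,"z": 18,"spin": 0,"grip": 50},{"x": 0,"y": 0,"z": 18,"spin": 0,"grip": 50}]'

```text
time: 25.4
position: [0.6026, 0.0349, 0.0536]
ee_rot: [-0.001, 0.6, 0.8, -0.001]
force: [-5.4, -1.1, 13.8]
finger_gap: 0.0547
```

```bash
python3 - <<'E'
from h import *
st()
s=read_camera("scene")
crop(s,"pics/s20.png",220,155,60,45,12)
E
```

```text
t 25.4 pos [602.6  34.9  53.6] x [-0.281  0.96   0.   ] y [ 0.96   0.281 -0.002] F [-5.4 -1.1 13.8] T [-0.123  1.178  0.011] gap 54.7 q [ 0.01  1.03 -0.25  1.53  0.37  0.63 -0.14]
```

View pics/s20.png

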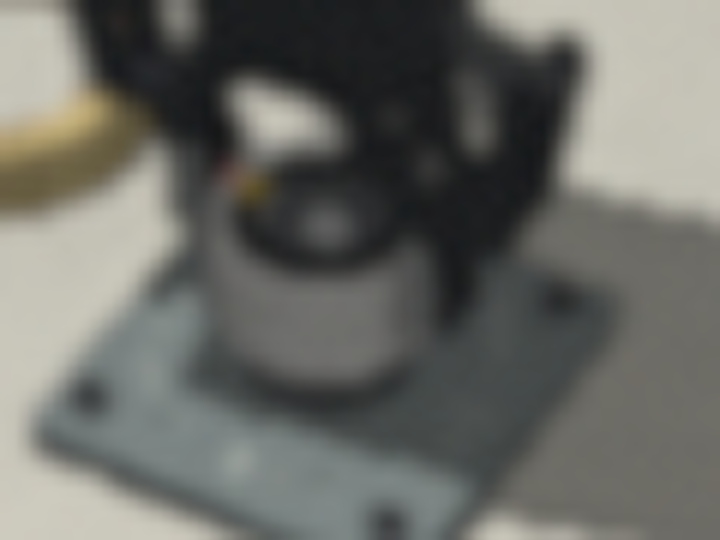

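Request:
jog_arm --deltas '[{"x": 0.8,"y": -0.3,"z": -1,"spin": 0,"grip": 50},{"x": 0.8,"y": -0.3,"z": -1,"spin": 0.12,"grip": 50},{"x": 0.8,"y": -0.3,"z": -1,"spin": 0.24,"grip": 50},{"x": 0.8,"y": -0.3,"z": -1,"spin": 0.36,"grip": 50},{"x": 0.8,"y": -0.3,"z": -1,"spin": 0.48,"grip": 50},{"x": 0.8,"y": -0.3,"z": -1,"spin": 0.6,"grip": 50},{"x": 0.8,"y": -0.3,"z": -1,"spin": 0.72,"grip": 50},{"x": 0.8,"y": -0.3,"z": -1,"spin": 0.84,"grip": 50},{"x": 0.8,"y": -0.3,"z": -1,"spin": 0.96,"grip": 50},{"x": 0.8,"y": -0.3,"z": -1,"spin": 1.08,"grip": 50}]'

```text
time: 26.28
position: [0.6024, 0.0357, 0.0539]
ee_rot: [-0.0, 0.927, 0.376, -0.001]
force: [1.9, 0.3, -1.6]
finger_gap: 0.0551
```

```bash
python3 - <<'E'
from h import *
st()
E
```

```text
t 26.28 pos [602.4  35.7  53.9] x [ 0.718  0.696 -0.001] y [ 0.696 -0.718 -0.001] F [ 1.9  0.3 -1.6] T [-0.015 -0.389  0.018] gap 55.1 q [-0.12  1.02  0.02  1.54 -0.03  0.58 -0.89]
```

Request:
jog_arm --deltas '[{"x": 0,"y": 0,"z": 0,"spin": 0.12,"grip": 50},{"x": 0,"y": 0,"z": 0,"spin": 0.24,"grip": 50},{"x": 0,"y": 0,"z": 0,"spin": 0.3,"grip": 50},{"x": 0,"y": 0,"z": 0,"spin": 0.3,"grip": 50}]'

```text
time: 26.62
position: [0.6023, 0.0358, 0.0539]
ee_rot: [0.0, 0.972, 0.234, -0.001]
force: [2.0, -1.0, -0.6]
finger_gap: 0.055
```

```bash
python3 - <<'E'
from h import *
st()
E
```

```text
t 26.62 pos [602.3  35.8  53.9] x [ 0.89   0.455 -0.002] y [ 0.455 -0.89  -0.   ] F [ 2.  -1.  -0.6] T [-0.155 -0.39  -0.001] gap 55.0 q [-0.16  1.02  0.09  1.54 -0.14  0.58 -1.09]
```

Request:
jog_arm --deltas '[{"x": 0,"y": 0,"z": 0,"spin": -0.12,"grip": 50},{"x": 0,"y": 0,"z": 0,"spin": -0.24,"grip": 50},{"x": 0,"y": 0,"z": 0,"spin": -0.36,"grip": 50},{"x": 0,"y": 0,"z": 0,"spin": -0.48,"grip": 50},{"x": 0,"y": 0,"z": 0,"spin": -0.6,"grip": 50},{"x": 0,"y": 0,"z": 0,"spin": -0.72,"grip": 50},{"x": 0,"y": 0,"z": 0,"spin": -0.84,"grip": 50},{"x": 0,"y": 0,"z": 0,"spin": -0.96,"grip": 50},{"x": 0,"y": 0,"z": 0,"spin": -1.08,"grip": 50},{"x": 0,"y": 0,"z": 0,"spin": -1.2,"grip": 50},{"x": 0,"y": 0,"z": 0,"spin": -1.32,"grip": 50}]'

```text
time: 27.53
position: [0.6026, 0.0356, 0.0539]
ee_rot: [-0.0, 0.62, 0.785, -0.0]
force: [2.7, -0.7, -3.7]
finger_gap: 0.0548
```

```bash
python3 - <<'E'
from h import *
st()
s=read_camera("scene")
crop(s,"pics/s21.png",220,155,60,45,12)
E
```

```text
t 27.53 pos [602.6  35.6  53.9] x [-0.231  0.973  0.   ] y [ 0.973  0.231 -0.001] F [ 2.7 -0.7 -3.7] T [-0.021 -0.641 -0.11 ] gap 54.8 q [ 0.    1.02 -0.24  1.54  0.36  0.63 -0.18]
```

Request:
jog_arm --deltas '[{"x": 0,"y": 0,"z": 0,"spin": -0.12,"grip": 50},{"x": 0,"y": 0,"z": 0,"spin": -0.24,"grip": 50},{"x": 0,"y": 0,"z": 0,"spin": -0.36,"grip": 50},{"x": 0,"y": 0,"z": 0,"spin": -0.48,"grip": 50},{"x": 0,"y": 0,"z": 0,"spin": -0.6,"grip": 50},{"x": 0,"y": 0,"z": 0,"spin": -0.72,"grip": 50},{"x": 0,"y": 0,"z": 0,"spin": -0.84,"grip": 50},{"x": 0,"y": 0,"z": 0,"spin": -0.96,"grip": 50},{"x": 0,"y": 0,"z": 0,"spin": -1.08,"grip": 50},{"x": 0,"y": 0,"z": 0,"spin": -1.2,"grip": 50},{"x": 0,"y": 0,"z": 0,"spin": -1.3,"grip": 50}]'

```text
time: 28.5
position: [0.6026, 0.0357, 0.054]
ee_rot: [-0.0, 0.02, 1.0, 0.0]
force: [5.3, 0.6, -3.8]
finger_gap: 0.0549
```

```bash
python3 - <<'E'
from h import *
st()
s=read_camera("scene")
crop(s,"pics/s22.png",220,155,60,45,12)
a=cv2.imread("pics/s21.png"); b=cv2.imread("pics/s22.png")
cv2.imwrite("pics/s2122.png",cv2.resize(np.hstack([a,b]),None,fx=.55,fy=.55))
E
```

```text
t 28.5 pos [602.6  35.7  54. ] x [-0.999  0.041  0.001] y [0.041 0.999 0.   ] F [ 5.3  0.6 -3.8] T [ 0.14  -1.017 -0.098] gap 54.9 q [ 0.16  1.07 -0.57  1.53  0.75  0.77  0.79]
```

View pics/s2122.png

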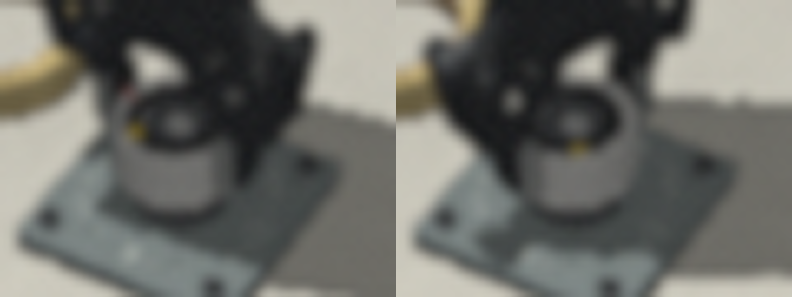

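Request:
jog_arm --deltas '[{"x": 0,"y": 0,"z": -15,"spin": 0,"grip": 50},{"x": 0,"y": 0,"z": -35,"spin": 0,"grip": 50},{"x": 0,"y": 0,"z": -60,"spin": 0,"grip": 50},{"x": 0,"y": 0,"z": -80,"spin": 0,"grip": 50},{"x": 0,"y": 0,"z": -80,"spin": 0,"grip": 50},{"x": -20,"y": 236,"z": -80,"spin": 0,"grip": 50},{"x": -20,"y": 236,"z": -80,"spin": 0,"grip": 50},{"x": -20,"y": 236,"z": -80,"spin": 0,"grip": 50},{"x": -20,"y": 236,"z": -80,"spin": 0,"grip": 50},{"x": -20,"y": 236,"z": -80,"spin": 0,"grip": 50},{"x": -20,"y": 236,"z": -80,"spin": 0,"grip": 50},{"x": -20,"y": 236,"z": -80,"spin": 0,"grip": 50},{"x": -20,"y": 236,"z": -40,"spin": 0,"grip": 50},{"x": -20,"y": 236,"z": -10,"spin": 0,"grip": 50},{"x": -20,"y": 236,"z": -5,"spin": 0,"grip": 50},{"x": -20,"y": 236,"z": -5,"spin": 0,"grip": 50},{"x": -20,"y": 236,"z": -5,"spin": 0,"grip": 50}]' --squeeze 35

```text
time: 29.97
position: [0.6332, 0.2707, 0.06]
ee_rot: [-0.001, 0.023, 1.0, 0.0]
force: [-0.2, -0.4, -0.3]
finger_gap: 0.0548
```

```bash
python3 - <<'E'
from h import *
go(632,270.6,29,87.8)
s=read_camera("scene")
crop(s,"pics/s23.png",120,160,120,90,6)
E
```

```text
t 29.97 pos [633.2 270.7  60. ] x [-0.999  0.046  0.002] y [0.046 0.999 0.   ] F [-0.2 -0.4 -0.3] T [ 0.022  0.012 -0.038] gap 54.8 q [-0.23  1.17 -0.59  1.15  0.65  1.    0.65]
delta [ 1.2 -0.2 31. ] spin -0.008 q7 0.65
```

View pics/s23.png

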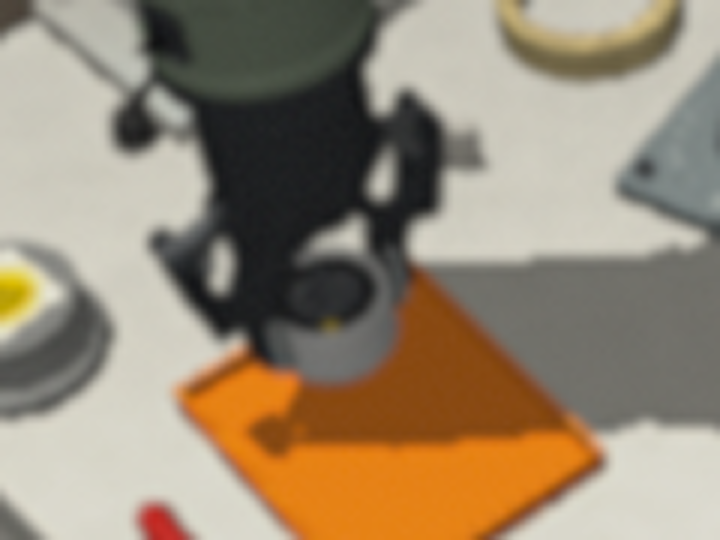

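Request:
jog_arm --deltas '[{"x": 1,"y": 0,"z": 15,"spin": 0,"grip": 50},{"x": 1,"y": 0,"z": 26,"spin": 0,"grip": 50},{"x": 1,"y": 0,"z": 30,"spin": 0,"grip": 50},{"x": 1,"y": 0,"z": 31,"spin": 0,"grip": 50},{"x": 1,"y": 0,"z": 31,"spin": 0,"grip": 50},{"x": 1,"y": 0,"z": 31,"spin": 0,"grip": 50},{"x": 1,"y": 0,"z": 31,"spin": 0,"grip": 66},{"x": 1,"y": 0,"z": 31,"spin": 0,"grip": 66},{"x": 1,"y": 0,"z": 31,"spin": 0,"grip": 66},{"x": 1,"y": 0,"z": 15,"spin": 0,"grip": 66},{"x": 1,"y": 0,"z": -15,"spin": 0,"grip": 70},{"x": 1,"y": 0,"z": -50,"spin": 0,"grip": 80},{"x": 1,"y": 0,"z": -80,"spin": 0,"grip": 84},{"x": 60,"y": -200,"z": -80,"spin": 0,"grip": 84},{"x": 60,"y": -200,"z": -80,"spin": 0,"grip": 84},{"x": 60,"y": -200,"z": -80,"spin": 0,"grip": 84},{"x": 60,"y": -200,"z": -80,"spin": 0,"grip": 84},{"x": 60,"y": -200,"z": -80,"spin": 0,"grip": 84},{"x": 60,"y": -200,"z": -80,"spin": 0,"grip": 84}]' --squeeze 25

```text
time: 31.6
position: [0.5626, 0.065, 0.1401]
ee_rot: [-0.001, 0.027, 1.0, -0.003]
force: [1.5, -1.8, -0.1]
finger_gap: 0.084
```

```bash
python3 - <<'E'
from h import *
st()
t=read_camera("top"); crop(t,"pics/t8.png",110,130,270,140,2.9)
hubview("pics/h3.png",[(632,270,38),(453,-201)])
E
```

```text
t 31.6 pos [562.6  65.  140.1] x [-0.999  0.053  0.002] y [ 0.053  0.999 -0.006] F [ 1.5 -1.8 -0.1] T [-0.105 -0.001 -0.012] gap 84.0 q [ 0.13  0.9  -0.62  1.63  0.67  0.84  0.74]
pics/h3.png origin 147 144 s 20
pics/h3.png origin 318 204 s 20[ WARN:0@9.589] global loadsave.cpp:1063 imwrite_ Unsupported depth image for selected encoder is fallbacked to CV_8U.
```

View pics/t8.png

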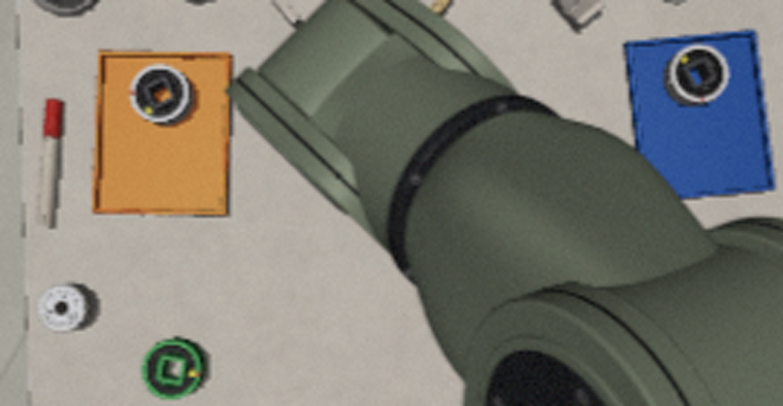

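View pics/h3.png

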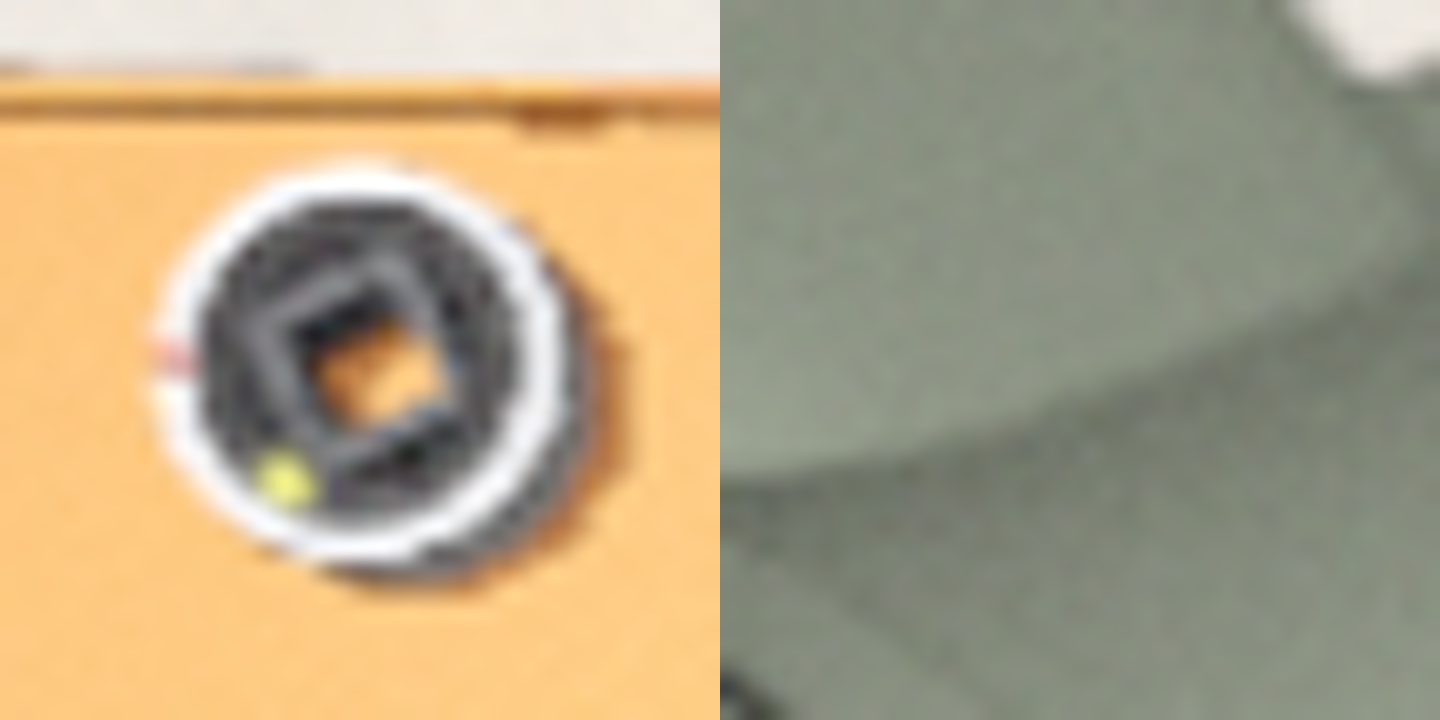

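```bash
python3 - <<'E'
from h import *
s=read_camera("scene"); crop(s,"pics/s24.png",200,110,200,150,4)
i=cv2.cvtColor(s["frame"],cv2.COLOR_RGB2BGR)
E
python3 - <<'E'
import cv2,sys
sys.path.insert(0,'.')
i=cv2.imread('pics/top0.png')[204:240,318:354].astype('float32')
import numpy as np
i=255*np.clip((i-10)/190,0,1)**.6
cv2.imwrite('pics/h3_0.png',cv2.resize(i,None,fx=20,fy=20,interpolation=cv2.INTER_CUBIC).clip(0,255).astype('uint8'))
E
```

```text
(no output)
```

View pics/s24.png

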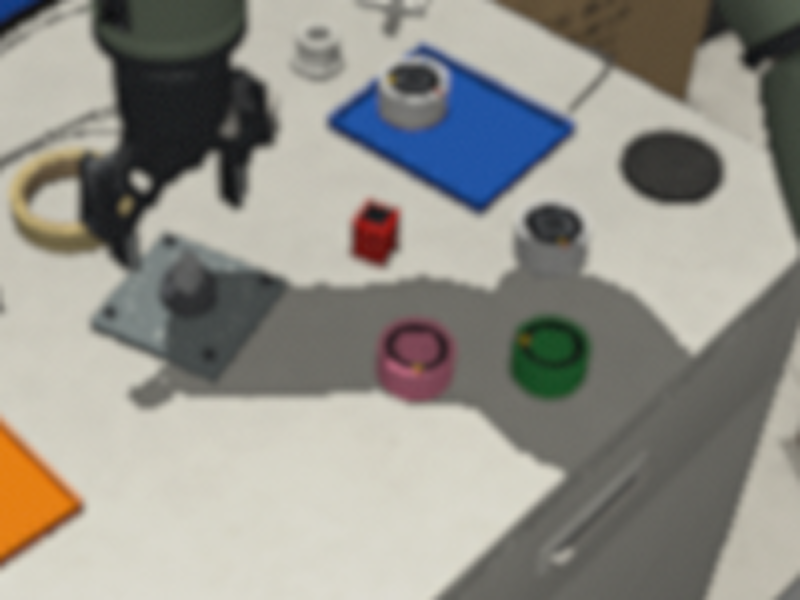

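View pics/h3_0.png

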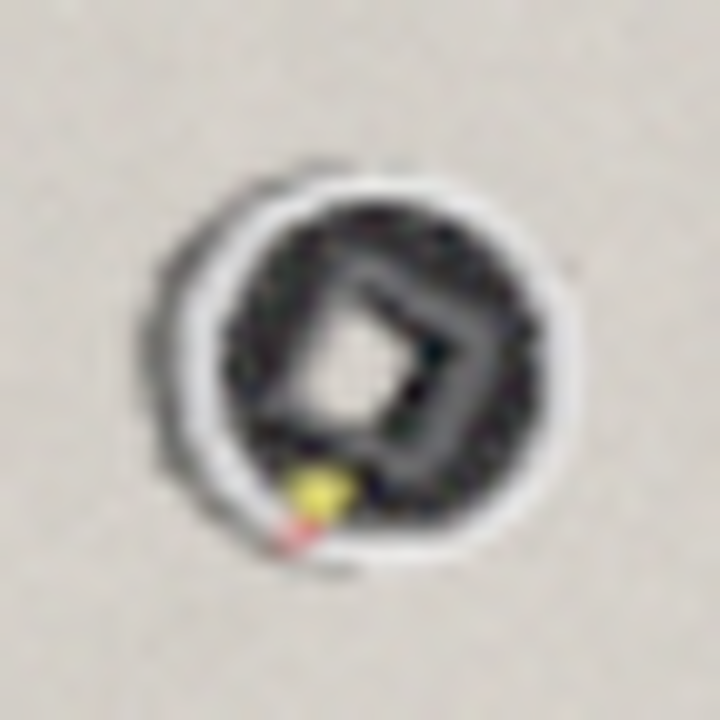

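```bash
python3 - <<'E'
from h import *
t=read_camera("top")
a=p2w(t,*cp(318,204,20,379,369),.034)*1000; b=p2w(t,*cp(318,204,20,297,538),.034)*1000
d=b-a; ang=np.degrees(np.arctan2(d[1],d[0])); print(a.round(1),ang.round(1),np.linalg.norm(d).round(1))
go(*a,24,ang)
E
```

```text
[ 453.8 -201.5] 151.8 26.0
t 31.85 pos [564.2  74.7 139.6] x [-0.999  0.045  0.001] y [0.045 0.999 0.   ] F [-0.5  0.3  0.3] T [ 0.029 -0.012 -0.001] gap 84.2 q [ 0.12  0.91 -0.63  1.62  0.67  0.84  0.74]
delta [  97.9 -280.9  115.6] spin -1.124 q7 0.74
```

Request:
jog_arm --deltas '[{"x": 98,"y": -281,"z": 0,"spin": 0.447,"grip": 84},{"x": 98,"y": -281,"z": 0,"spin": 0.447,"grip": 84},{"x": 98,"y": -281,"z": 0,"spin": 0.447,"grip": 84},{"x": 98,"y": -281,"z": 0,"spin": 0.447,"grip": 84},{"x": 98,"y": -281,"z": 0,"spin": 0.447,"grip": 84},{"x": 98,"y": -281,"z": 0,"spin": 0.447,"grip": 84},{"x": 98,"y": -281,"z": 0,"spin": 0.447,"grip": 84},{"x": 98,"y": -281,"z": 0,"spin": 0.447,"grip": 84},{"x": 98,"y": -281,"z": 0,"spin": 0.447,"grip": 84},{"x": 98,"y": -281,"z": 30,"spin": 0.447,"grip": 84},{"x": 98,"y": -281,"z": 60,"spin": 0.447,"grip": 84},{"x": 98,"y": -281,"z": 60,"spin": 0.447,"grip": 84},{"x": 98,"y": -281,"z": 60,"spin": 0.447,"grip": 84}]' --squeeze 20

```text
time: 32.93
position: [0.4535, -0.2011, 0.0793]
ee_rot: [-0.002, 0.243, 0.97, -0.0]
force: [1.0, 0.1, 0.4]
finger_gap: 0.0836
```

```bash
python3 - <<'E'
from h import *
go(453.8,-201.5,24,61.8)
s=read_camera("scene")
crop(s,"pics/s25.png",280,110,120,90,6)
E
```

```text
t 32.93 pos [ 453.5 -201.1   79.3] x [-0.882  0.471  0.004] y [ 0.471  0.882 -0.001] F [1.  0.1 0.4] T [-0.025 -0.078  0.039] gap 83.6 q [ 0.59  0.91 -0.43  1.92  0.78  0.49  0.67]
delta [-0.6 -0.1 55.3] spin 0.002 q7 0.67
```

View pics/s25.png

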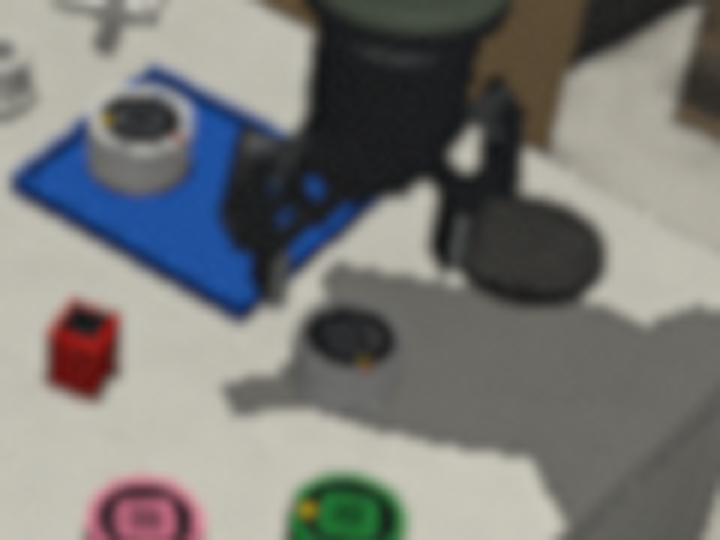

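Request:
jog_arm --deltas '[{"x": 0,"y": 0,"z": 30,"spin": 0,"grip": 84},{"x": 0,"y": 0,"z": 48,"spin": 0,"grip": 84},{"x": 0,"y": 0,"z": 55,"spin": 0,"grip": 84},{"x": 0,"y": 0,"z": 55,"spin": 0,"grip": 84},{"x": 0,"y": 0,"z": 55,"spin": 0,"grip": 62},{"x": 0,"y": 0,"z": 55,"spin": 0,"grip": 58},{"x": 0,"y": 0,"z": 55,"spin": 0,"grip": 54},{"x": 0,"y": 0,"z": 55,"spin": 0,"grip": 54},{"x": 0,"y": 0,"z": 55,"spin": 0,"grip": 54}]' --squeeze 20

```text
time: 33.73
position: [0.4535, -0.203, 0.0256]
ee_rot: [-0.0, 0.244, 0.97, -0.001]
force: [0.1, 0.6, 11.1]
finger_gap: 0.0555
```

Request:
jog_arm --deltas '[{"x": 0,"y": 0,"z": 0,"spin": 0,"grip": 70},{"x": 0,"y": 0,"z": 0,"spin": 0,"grip": 70},{"x": 0,"y": 0,"z": 0,"spin": 0.12,"grip": 70},{"x": 0,"y": 0,"z": 0,"spin": 0.3,"grip": 70},{"x": 0,"y": 0,"z": 0,"spin": 1.571,"grip": 70},{"x": 0,"y": 0,"z": 0,"spin": 1.571,"grip": 70},{"x": 0,"y": 0,"z": 0,"spin": 1.571,"grip": 70},{"x": 0,"y": 0,"z": 0,"spin": 1.571,"grip": 70},{"x": 0,"y": 0,"z": 0,"spin": 1.571,"grip": 70},{"x": 0,"y": 0,"z": 0,"spin": 1.571,"grip": 70},{"x": 0,"y": 0,"z": 0,"spin": 1.571,"grip": 70},{"x": 0,"y": 0,"z": 0,"spin": 1.571,"grip": 70},{"x": 0,"y": 0,"z": 0,"spin": 1.571,"grip": 70},{"x": 0,"y": 0,"z": 0,"spin": 1.571,"grip": 70},{"x": 0,"y": 0,"z": 0,"spin": 1.571,"grip": 70},{"x": 0,"y": 0,"z": 0,"spin": 1.571,"grip": 70},{"x": 0,"y": 0,"z": 0,"spin": 1.571,"grip": 50},{"x": 0,"y": 0,"z": 0,"spin": 1.571,"grip": 50},{"x": 0,"y": 0,"z": 0,"spin": 1.571,"grip": 50},{"x": 0,"y": 0,"z": 0,"spin": 1.571,"grip": 50}]' --squeeze 30

```text
time: 35.4
position: [0.4531, -0.2028, 0.0247]
ee_rot: [-0.0, 0.858, 0.514, -0.001]
force: [-0.9, 0.5, 7.6]
finger_gap: 0.0555
```

```bash
python3 - <<'E'
from h import *
go(602.4,35.8,135,16.5)
s=read_camera("scene")
crop(s,"pics/s26.png",280,110,120,90,6)
E
```

```text
t 35.4 pos [ 453.1 -202.8   24.7] x [ 0.471  0.882 -0.001] y [ 0.882 -0.471 -0.001] F [-0.9  0.5  7.6] T [0.114 0.132 0.025] gap 55.5 q [ 0.38  0.99 -0.05  1.94  0.19  0.22 -0.32]
delta [ 280.7   19.3 -110.6] spin -0.778 q7 -0.32
```

View pics/s26.png

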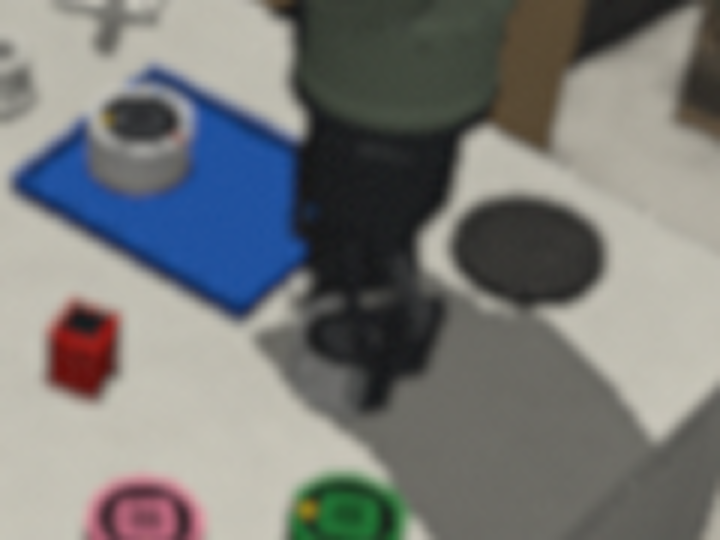

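Offset 24.7. Lift and carry to the post.

Request:
jog_arm --deltas '[{"x": 0,"y": 0,"z": -30,"spin": 0,"grip": 50},{"x": 0,"y": 0,"z": -70,"spin": 0,"grip": 50},{"x": 0,"y": 0,"z": -110,"spin": 0,"grip": 50},{"x": 281,"y": 19,"z": -110,"spin": -0.778,"grip": 50},{"x": 281,"y": 19,"z": -110,"spin": -0.778,"grip": 50},{"x": 281,"y": 19,"z": -110,"spin": -0.778,"grip": 50},{"x": 281,"y": 19,"z": -110,"spin": -0.778,"grip": 50},{"x": 281,"y": 19,"z": -110,"spin": -0.778,"grip": 50},{"x": 281,"y": 19,"z": -110,"spin": -0.778,"grip": 50},{"x": 281,"y": 19,"z": -110,"spin": -0.778,"grip": 50},{"x": 281,"y": 19,"z": -110,"spin": -0.778,"grip": 50},{"x": 281,"y": 19,"z": -110,"spin": -0.778,"grip": 50},{"x": 281,"y": 19,"z": -110,"spin": -0.778,"grip": 50},{"x": 281,"y": 19,"z": -110,"spin": -0.778,"grip": 50},{"x": 281,"y": 19,"z": -110,"spin": -0.778,"grip": 50}]' --squeeze 35

```text
time: 36.7
position: [0.6027, 0.0347, 0.134]
ee_rot: [-0.001, 0.6, 0.8, -0.001]
force: [-0.2, -0.3, -1.7]
finger_gap: 0.0549
```

```bash
python3 - <<'E'
from h import *
go(602.4,35.8,72,16.5)
s=read_camera("scene")
crop(s,"pics/s27.png",190,110,120,90,6)
E
```

```text
t 36.7 pos [602.7  34.7 134. ] x [-0.28  0.96 -0.  ] y [ 0.96   0.28  -0.003] F [-0.2 -0.3 -1.7] T [0.006 0.011 0.007] gap 54.9 q [ 0.02  0.91 -0.28  1.5   0.31  0.79 -0.09]
delta [ 1.1  0.2 62. ] spin -0.004 q7 -0.09
```

View pics/s27.png

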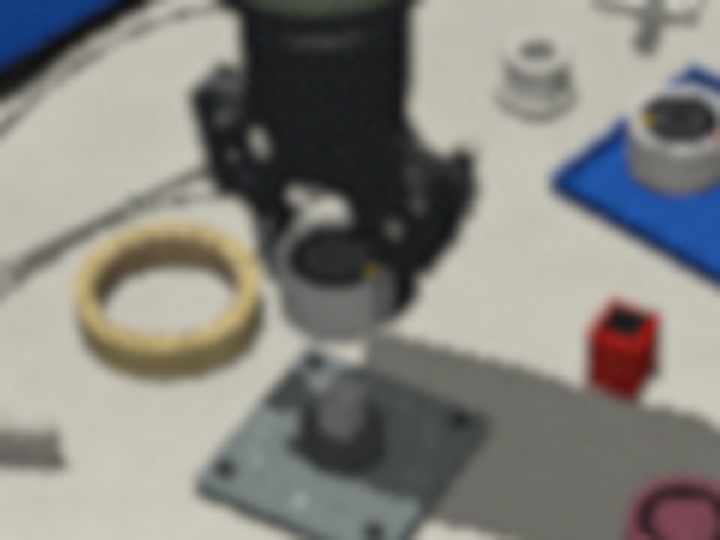

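Request:
jog_arm --deltas '[{"x": 1,"y": 0,"z": 25,"spin": 0,"grip": 50},{"x": 1,"y": 0,"z": 40,"spin": 0,"grip": 50},{"x": 1,"y": 0,"z": 46,"spin": 0,"grip": 50},{"x": 1,"y": 0,"z": 52,"spin": 0,"grip": 50},{"x": 1,"y": 0,"z": 58,"spin": 0,"grip": 50},{"x": 1,"y": 0,"z": 62,"spin": 0,"grip": 50},{"x": 1,"y": 0,"z": 62,"spin": 0,"grip": 50}]'

```text
time: 37.33
position: [0.6024, 0.0364, 0.0716]
ee_rot: [-0.001, 0.6, 0.8, -0.001]
force: [-0.3, -0.7, -2.5]
finger_gap: 0.0548
```

```bash
python3 - <<'E'
from h import *
st()
E
```

```text
t 37.33 pos [602.4  36.4  71.6] x [-0.281  0.96   0.   ] y [ 0.96   0.281 -0.003] F [-0.3 -0.7 -2.5] T [-0.316 -0.064  0.014] gap 54.8 q [ 0.01  1.   -0.25  1.53  0.34  0.66 -0.12]
```

Bottom ~47. Go to seat (54.7).

Request:
jog_arm --deltas '[{"x": -0.5,"y": 0,"z": 5,"spin": 0,"grip": 50},{"x": -0.5,"y": 0,"z": 10,"spin": 0,"grip": 50},{"x": -0.5,"y": 0,"z": 14,"spin": 0,"grip": 50},{"x": -0.5,"y": 0,"z": 17,"spin": 0,"grip": 50},{"x": -0.5,"y": 0,"z": 18,"spin": 0,"grip": 50},{"x": -0.5,"y": 0,"z": 18,"spin": 0,"grip": 50}]'

```text
time: 37.83
position: [0.6025, 0.0363, 0.0547]
ee_rot: [-0.001, 0.6, 0.8, -0.001]
force: [-6.1, -1.3, 15.7]
finger_gap: 0.0552
```

```bash
python3 - <<'E'
from h import *
st()
s=read_camera("scene")
crop(s,"pics/s28.png",220,155,60,45,12)
E
```

```text
t 37.83 pos [602.5  36.3  54.7] x [-0.281  0.96   0.   ] y [ 0.96   0.281 -0.002] F [-6.1 -1.3 15.7] T [-0.253  1.359  0.009] gap 55.2 q [ 0.    1.02 -0.24  1.53  0.35  0.63 -0.13]
```

View pics/s28.png

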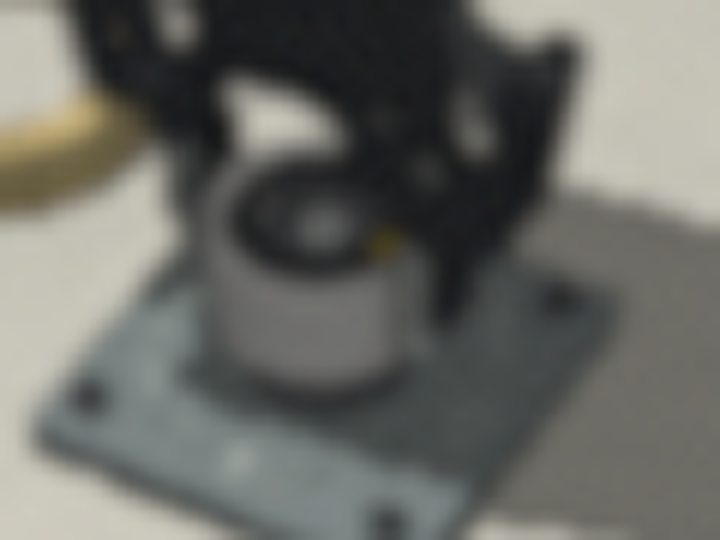

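Seated with 54.7 at contact. Turn CW, then CCW.

Request:
jog_arm --deltas '[{"x": -0.4,"y": -0.2,"z": -1,"spin": 0,"grip": 50},{"x": -0.4,"y": -0.2,"z": -1,"spin": 0.12,"grip": 50},{"x": -0.4,"y": -0.2,"z": -1,"spin": 0.24,"grip": 50},{"x": -0.4,"y": -0.2,"z": -1,"spin": 0.36,"grip": 50},{"x": -0.4,"y": -0.2,"z": -1,"spin": 0.48,"grip": 50},{"x": -0.4,"y": -0.2,"z": -1,"spin": 0.6,"grip": 50},{"x": -0.4,"y": -0.2,"z": -1,"spin": 0.72,"grip": 50},{"x": -0.4,"y": -0.2,"z": -1,"spin": 0.84,"grip": 50},{"x": -0.4,"y": -0.2,"z": -1,"spin": 0.96,"grip": 50},{"x": -0.4,"y": -0.2,"z": -1,"spin": 1.08,"grip": 50}]'

```text
time: 38.72
position: [0.6027, 0.0357, 0.0549]
ee_rot: [-0.0, 0.927, 0.376, -0.001]
force: [-0.5, -0.2, -0.5]
finger_gap: 0.0546
```

```bash
python3 - <<'E'
from h import *
st()
s=read_camera("scene")
crop(s,"pics/s29.png",220,155,60,45,12)
E
```

```text
t 38.72 pos [602.7  35.7  54.9] x [ 0.718  0.696 -0.002] y [ 0.696 -0.718 -0.001] F [-0.5 -0.2 -0.5] T [-0.106  0.124  0.064] gap 54.6 q [-0.13  1.02  0.03  1.54 -0.05  0.59 -0.87]
```

Request:
jog_arm --deltas '[{"x": 0,"y": 0,"z": 0,"spin": 0.12,"grip": 50},{"x": 0,"y": 0,"z": 0,"spin": 0.24,"grip": 50},{"x": 0,"y": 0,"z": 0,"spin": 0.3,"grip": 50},{"x": 0,"y": 0,"z": 0,"spin": 0.3,"grip": 50}]'

```text
time: 39.1
position: [0.6026, 0.0358, 0.0549]
ee_rot: [0.0, 0.972, 0.236, -0.001]
force: [-0.9, -0.2, 2.3]
finger_gap: 0.0552
```

```bash
python3 - <<'E'
from h import *
st()
E
```

```text
t 39.1 pos [602.6  35.8  54.9] x [ 0.889  0.458 -0.002] y [ 0.458 -0.889 -0.   ] F [-0.9 -0.2  2.3] T [-0.226 -0.109 -0.049] gap 55.2 q [-0.16  1.02  0.11  1.54 -0.16  0.59 -1.07]
```

Request:
jog_arm --deltas '[{"x": 0,"y": 0,"z": 0,"spin": -0.12,"grip": 50},{"x": 0,"y": 0,"z": 0,"spin": -0.24,"grip": 50},{"x": 0,"y": 0,"z": 0,"spin": -0.36,"grip": 50},{"x": 0,"y": 0,"z": 0,"spin": -0.48,"grip": 50},{"x": 0,"y": 0,"z": 0,"spin": -0.6,"grip": 50},{"x": 0,"y": 0,"z": 0,"spin": -0.72,"grip": 50},{"x": 0,"y": 0,"z": 0,"spin": -0.84,"grip": 50},{"x": 0,"y": 0,"z": 0,"spin": -0.96,"grip": 50},{"x": 0,"y": 0,"z": 0,"spin": -1.08,"grip": 50},{"x": 0,"y": 0,"z": 0,"spin": -1.2,"grip": 50},{"x": 0,"y": 0,"z": 0,"spin": -1.32,"grip": 50}]'

```text
time: 40.02
position: [0.6026, 0.0358, 0.055]
ee_rot: [-0.001, 0.619, 0.785, -0.001]
force: [-2.3, -0.1, 0.6]
finger_gap: 0.055
```

```bash
python3 - <<'E'
from h import *
st()
s=read_camera("scene")
crop(s,"pics/s30.png",220,155,60,45,12)
E
```

```text
t 40.02 pos [602.6  35.8  55. ] x [-0.234  0.972  0.   ] y [ 0.972  0.234 -0.002] F [-2.3 -0.1  0.6] T [-0.078  0.257 -0.145] gap 55.0 q [-0.    1.02 -0.23  1.53  0.34  0.63 -0.16]
```

Request:
jog_arm --deltas '[{"x": 0,"y": 0,"z": 0,"spin": -0.12,"grip": 50},{"x": 0,"y": 0,"z": 0,"spin": -0.24,"grip": 50},{"x": 0,"y": 0,"z": 0,"spin": -0.36,"grip": 50},{"x": 0,"y": 0,"z": 0,"spin": -0.48,"grip": 50},{"x": 0,"y": 0,"z": 0,"spin": -0.6,"grip": 50},{"x": 0,"y": 0,"z": 0,"spin": -0.72,"grip": 50},{"x": 0,"y": 0,"z": 0,"spin": -0.84,"grip": 50},{"x": 0,"y": 0,"z": 0,"spin": -0.96,"grip": 50},{"x": 0,"y": 0,"z": 0,"spin": -1.08,"grip": 50},{"x": 0,"y": 0,"z": 0,"spin": -1.2,"grip": 50},{"x": 0,"y": 0,"z": 0,"spin": -1.3,"grip": 50}]'

```text
time: 40.98
position: [0.6027, 0.0357, 0.055]
ee_rot: [-0.001, 0.02, 1.0, -0.0]
force: [-0.3, -0.9, 0.1]
finger_gap: 0.055
```

```bash
python3 - <<'E'
from h import *
st()
s=read_camera("scene")
crop(s,"pics/s31.png",220,155,60,45,12)
a,b,c=[cv2.imread(f"pics/s{k}.png") for k in (29,30,31)]
cv2.imwrite("pics/s293031.png",cv2.resize(np.hstack([a,b,c]),None,fx=.37,fy=.37))
E
```

```text
t 40.98 pos [602.7  35.7  55. ] x [-0.999  0.039  0.002] y [ 0.039  0.999 -0.   ] F [-0.3 -0.9  0.1] T [-0.056  0.088 -0.106] gap 55.0 q [ 0.15  1.07 -0.56  1.53  0.74  0.77  0.81]
```

View pics/s293031.png

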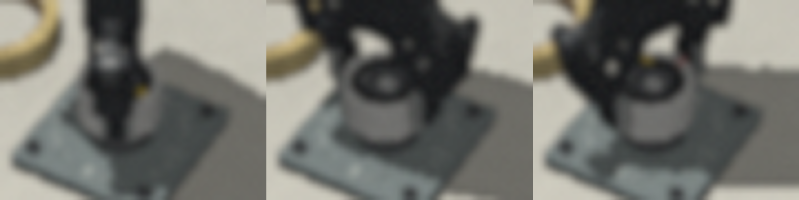

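Request:
jog_arm --deltas '[{"x": 0,"y": 0,"z": -15,"spin": 0,"grip": 50},{"x": 0,"y": 0,"z": -35,"spin": 0,"grip": 50},{"x": 0,"y": 0,"z": -60,"spin": 0,"grip": 50},{"x": 0,"y": 0,"z": -80,"spin": 0,"grip": 50},{"x": 0,"y": 0,"z": -80,"spin": 0,"grip": 50},{"x": 54,"y": 236,"z": -80,"spin": 0,"grip": 50},{"x": 54,"y": 236,"z": -80,"spin": 0,"grip": 50},{"x": 54,"y": 236,"z": -80,"spin": 0,"grip": 50},{"x": 54,"y": 236,"z": -80,"spin": 0,"grip": 50},{"x": 54,"y": 236,"z": -80,"spin": 0,"grip": 50},{"x": 54,"y": 236,"z": -80,"spin": 0,"grip": 50},{"x": 54,"y": 236,"z": -80,"spin": 0,"grip": 50},{"x": 54,"y": 236,"z": -40,"spin": 0,"grip": 50},{"x": 54,"y": 236,"z": -10,"spin": 0,"grip": 50},{"x": 54,"y": 236,"z": -5,"spin": 0,"grip": 50},{"x": 54,"y": 236,"z": -5,"spin": 0,"grip": 50},{"x": 54,"y": 236,"z": -5,"spin": 0,"grip": 50}]' --squeeze 35

```text
time: 42.45
position: [0.5597, 0.2744, 0.061]
ee_rot: [-0.001, 0.023, 1.0, 0.0]
force: [-0.7, -0.0, -1.0]
finger_gap: 0.055
```

```bash
python3 - <<'E'
from h import *
go(558,274,30,87.8)
s=read_camera("scene")
crop(s,"pics/s32.png",120,160,120,90,6)
E
```

```text
t 42.45 pos [559.7 274.4  61. ] x [-0.999  0.047  0.002] y [0.047 0.999 0.   ] F [-0.7 -0.  -1. ] T [ 0.05  -0.049  0.054] gap 55.0 q [-0.26  1.07 -0.54  1.45  0.67  0.81  0.48]
delta [ 1.6 -0.5 31. ] spin -0.008 q7 0.48
```

View pics/s32.png

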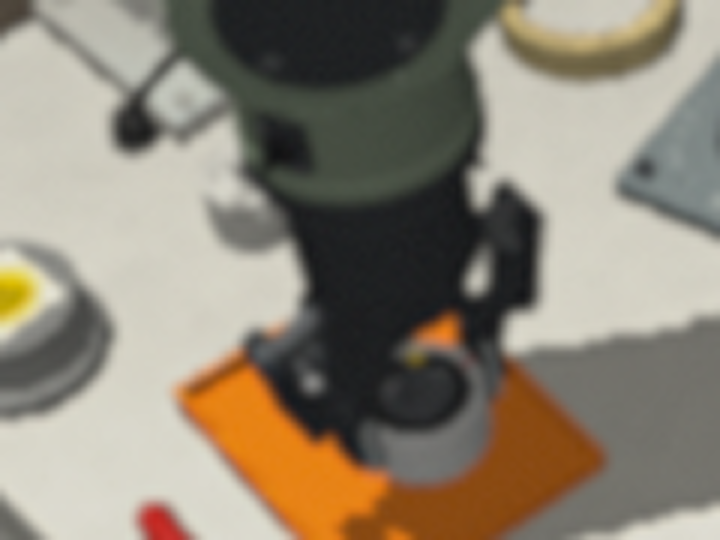

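Request:
jog_arm --deltas '[{"x": 1.5,"y": 0,"z": 15,"spin": 0,"grip": 50},{"x": 1.5,"y": 0,"z": 26,"spin": 0,"grip": 50},{"x": 1.5,"y": 0,"z": 30,"spin": 0,"grip": 50},{"x": 1.5,"y": 0,"z": 31,"spin": 0,"grip": 50},{"x": 1.5,"y": 0,"z": 31,"spin": 0,"grip": 50},{"x": 1.5,"y": 0,"z": 31,"spin": 0,"grip": 50},{"x": 1.5,"y": 0,"z": 31,"spin": 0,"grip": 66},{"x": 1.5,"y": 0,"z": 31,"spin": 0,"grip": 66},{"x": 1.5,"y": 0,"z": 31,"spin": 0,"grip": 66},{"x": 1.5,"y": 0,"z": 15,"spin": 0,"grip": 66},{"x": 1.5,"y": 0,"z": -15,"spin": 0,"grip": 70},{"x": 1.5,"y": 0,"z": -50,"spin": 0,"grip": 75},{"x": 1.5,"y": 0,"z": -90,"spin": 0,"grip": 75},{"x": 1.5,"y": 0,"z": -90,"spin": 0,"grip": 75}]' --squeeze 25

```text
time: 43.67
position: [0.5598, 0.2757, 0.1569]
ee_rot: [0.002, 0.023, 1.0, 0.002]
force: [1.9, 0.9, 1.1]
finger_gap: 0.0752
```

```bash
python3 - <<'E'
from h import *
st()
t=read_camera("top"); crop(t,"pics/t9.png",110,110,290,160,2.7)
s=read_camera("scene"); crop(s,"pics/s33.png",100,80,280,210,2.8)
hubview("pics/c1.png",[(550,-110,40)])
E
```

```text
t 43.67 pos [559.8 275.7 156.9] x [-0.999  0.046 -0.005] y [0.046 0.999 0.005] F [1.9 0.9 1.1] T [ 0.038 -0.056  0.008] gap 75.2 q [-0.24  0.94 -0.6   1.4   0.59  0.97  0.55]
pics/c1.png origin 285 170 s 20[ WARN:0@12.716] global loadsave.cpp:1063 imwrite_ Unsupported depth image for selected encoder is fallbacked to CV_8U.
```

View pics/t9.png

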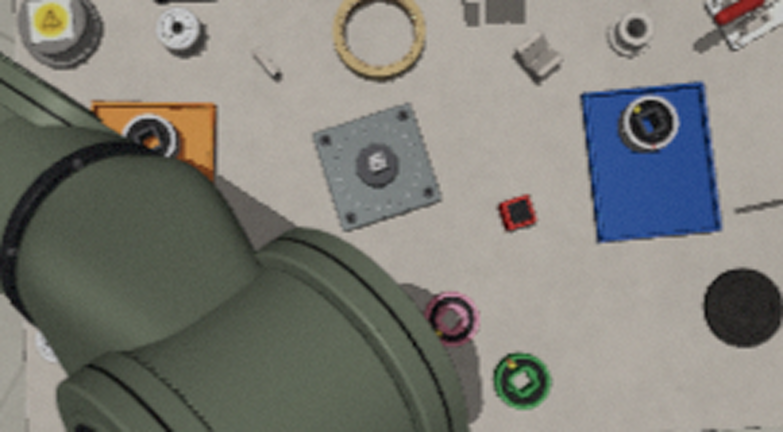

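View pics/s33.png

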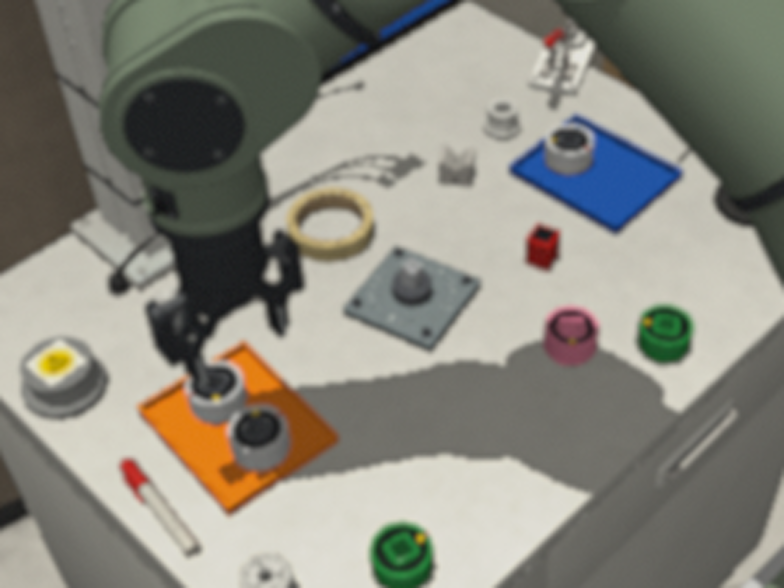

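View pics/c1.png

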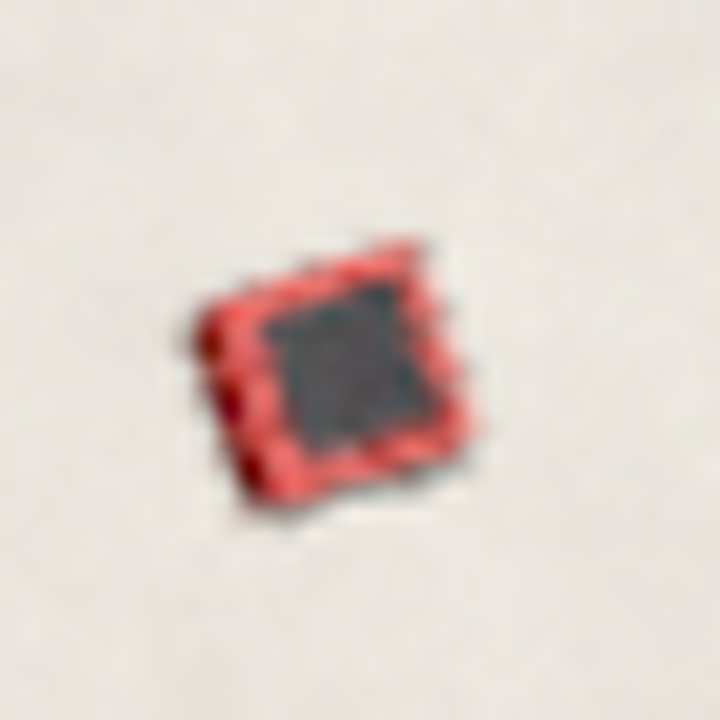

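```bash
python3 - <<'E'
from h import *
t=read_camera("top")
c=[(215,318),(415,245),(470,425),(290,492)]
V=np.array([p2w(t,*cp(285,170,20,*q),.040) for q in c])*1000
print(V.mean(0).round(1),[np.degrees(np.arctan2(*(V[(i+1)%4]-V[i])[::-1])).round(1)%90 for i in range(4)],[np.linalg.norm(V[(i+1)%4]-V[i]).round(1) for i in range(4)])
print(p2w(t,*cp(285,170,20,354,362),.04)*1000)
go(550,-110,26,16.5)
E
```

```text
[ 549.6 -108.2] [np.float64(18.799999999999997), np.float64(15.0), np.float64(19.099999999999994), np.float64(21.5)] [np.float64(29.6), np.float64(26.1), np.float64(26.7), np.float64(26.2)]
[ 550.67193788 -109.09934944]
t 43.92 pos [557.8 273.9 149. ] x [-0.999  0.046  0.003] y [ 0.046  0.999 -0.001] F [-0.2  0.5 -0.3] T [ 0.006 -0.026 -0.02 ] gap 74.9 q [-0.24  0.95 -0.6   1.4   0.59  0.97  0.54]
delta [ -10.2 -383.7  123.5] spin 1.237 q7 0.54
```

Request:
jog_arm --deltas '[{"x": -10,"y": -383,"z": 0,"spin": 1.237,"grip": 80},{"x": -10,"y": -383,"z": 0,"spin": 1.237,"grip": 80},{"x": -10,"y": -383,"z": 0,"spin": 1.237,"grip": 80},{"x": -10,"y": -383,"z": 0,"spin": 1.237,"grip": 80},{"x": -10,"y": -383,"z": 0,"spin": 1.237,"grip": 80},{"x": -10,"y": -383,"z": 0,"spin": 1.237,"grip": 80},{"x": -10,"y": -383,"z": 0,"spin": 1.237,"grip": 80},{"x": -10,"y": -383,"z": 0,"spin": 1.237,"grip": 80},{"x": -10,"y": -383,"z": 0,"spin": 1.237,"grip": 80},{"x": -10,"y": -383,"z": 0,"spin": 1.237,"grip": 80},{"x": -10,"y": -383,"z": 0,"spin": 1.237,"grip": 80},{"x": -10,"y": -383,"z": 0,"spin": 1.237,"grip": 80},{"x": -10,"y": -383,"z": 35,"spin": 1.237,"grip": 80},{"x": -10,"y": -383,"z": 60,"spin": 1.237,"grip": 80},{"x": -10,"y": -383,"z": 60,"spin": 1.237,"grip": 80},{"x": -10,"y": -383,"z": 60,"spin": 1.237,"grip": 80}]' --squeeze 20

```text
time: 45.25
position: [0.5501, -0.1077, 0.0897]
ee_rot: [-0.002, 0.597, 0.802, -0.001]
force: [-0.4, 0.0, 1.1]
finger_gap: 0.0798
```

```bash
python3 - <<'E'
from h import *
go(550.3,-109.5,26,16.5)
s=read_camera("scene")
crop(s,"pics/s34.png",230,110,120,90,6)
E
```

```text
t 45.25 pos [ 550.1 -107.7   89.7] x [-0.287  0.958  0.002] y [ 0.958  0.287 -0.004] F [-0.4  0.   1.1] T [ 0.038 -0.027 -0.006] gap 79.8 q [ 0.28  0.93 -0.28  1.69  0.41  0.59  0.05]
delta [-1.9 -0.  63.7] spin 0.003 q7 0.05
```

View pics/s34.png

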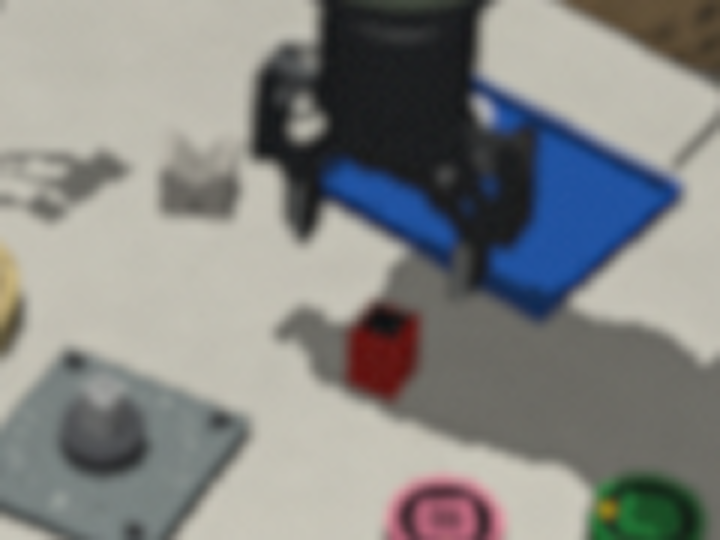

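Request:
jog_arm --deltas '[{"x": -1,"y": 0,"z": 30,"spin": 0,"grip": 80},{"x": -1,"y": 0,"z": 52,"spin": 0,"grip": 80},{"x": -1,"y": 0,"z": 62,"spin": 0,"grip": 80},{"x": -1,"y": 0,"z": 62,"spin": 0,"grip": 80},{"x": -1,"y": 0,"z": 62,"spin": 0,"grip": 45},{"x": -1,"y": 0,"z": 62,"spin": 0,"grip": 40},{"x": -1,"y": 0,"z": 62,"spin": 0,"grip": 34},{"x": -1,"y": 0,"z": 62,"spin": 0,"grip": 27},{"x": -1,"y": 0,"z": 62,"spin": 0,"grip": 27},{"x": -1,"y": 0,"z": 62,"spin": 0,"grip": 27}]' --squeeze 20

```text
time: 46.13
position: [0.5509, -0.1101, 0.029]
ee_rot: [-0.0, 0.598, 0.801, -0.001]
force: [-1.1, 0.0, 11.1]
finger_gap: 0.0296
```

```bash
python3 - <<'E'
from h import *
st()
E
```

```text
t 46.13 pos [ 550.9 -110.1   29. ] x [-0.284  0.959 -0.   ] y [ 0.959  0.284 -0.001] F [-1.1  0.  11.1] T [ 0.035  0.35  -0.028] gap 29.6 q [ 0.26  1.03 -0.23  1.7   0.45  0.47  0.02]
```

Request:
jog_arm --deltas '[{"x": 0,"y": 0,"z": -2,"spin": 0,"grip": 65},{"x": 0,"y": 0,"z": -2,"spin": 0,"grip": 65},{"x": 0,"y": 0,"z": -2,"spin": 0,"grip": 65},{"x": 0,"y": 0,"z": -2,"spin": 0.12,"grip": 65},{"x": 0,"y": 0,"z": -2,"spin": 1.571,"grip": 65},{"x": 0,"y": 0,"z": -2,"spin": 1.571,"grip": 65},{"x": 0,"y": 0,"z": -2,"spin": 1.571,"grip": 65},{"x": 0,"y": 0,"z": -2,"spin": 1.571,"grip": 65},{"x": 0,"y": 0,"z": -2,"spin": 1.571,"grip": 65},{"x": 0,"y": 0,"z": -2,"spin": 1.571,"grip": 65},{"x": 0,"y": 0,"z": -2,"spin": 1.571,"grip": 65},{"x": 0,"y": 0,"z": -2,"spin": 1.571,"grip": 65},{"x": 0,"y": 0,"z": -2,"spin": 1.571,"grip": 65},{"x": 0,"y": 0,"z": -2,"spin": 1.571,"grip": 65},{"x": 0,"y": 0,"z": -2,"spin": 1.571,"grip": 65},{"x": 0,"y": 0,"z": -2,"spin": 1.571,"grip": 65},{"x": 0,"y": 0,"z": -2,"spin": 1.571,"grip": 65},{"x": 0,"y": 0,"z": -2,"spin": 1.571,"grip": 40},{"x": 0,"y": 0,"z": -2,"spin": 1.571,"grip": 27},{"x": 0,"y": 0,"z": -2,"spin": 1.571,"grip": 27}]' --squeeze 20

```text
time: 47.8
position: [0.5505, -0.11, 0.0301]
ee_rot: [-0.0, 0.99, 0.144, -0.001]
force: [-1.2, -0.3, 21.4]
finger_gap: 0.0297
```

Request:
jog_arm --deltas '[{"x": 0,"y": 0,"z": 0,"spin": 0,"grip": 20},{"x": 0,"y": 0,"z": 0,"spin": 0,"grip": 20},{"x": 0,"y": 0,"z": 0,"spin": 0,"grip": 20}]' --squeeze 30

```text
time: 48.05
position: [0.5505, -0.11, 0.0302]
ee_rot: [-0.0, 0.99, 0.144, -0.001]
force: [-0.2, 0.4, 3.9]
finger_gap: 0.0297
```

```bash
python3 - <<'E'
from h import *
go(602.4,35.8,137,-73.5)
s=read_camera("scene")
crop(s,"pics/s35.png",230,110,120,90,6)
E
```

```text
t 48.05 pos [ 550.5 -110.    30.2] x [ 0.959  0.284 -0.002] y [ 0.284 -0.959 -0.   ] F [-0.2  0.4  3.9] T [0.026 0.135 0.027] gap 29.7 q [ 0.09  1.03  0.1   1.71 -0.21  0.42 -0.95]
delta [  91. -125. -107.] spin 0.0 q7 -0.95
```

View pics/s35.png

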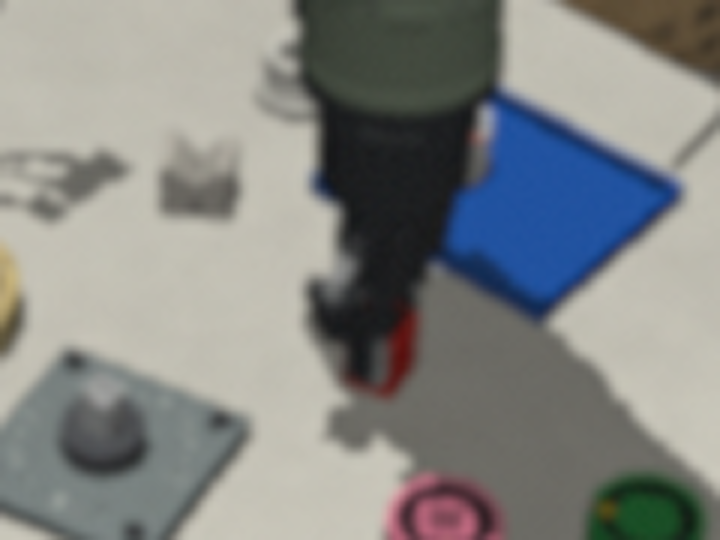

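Offset 30.2, so seated TCP ≈ 60.2.

Request:
jog_arm --deltas '[{"x": 0,"y": 0,"z": -30,"spin": 0,"grip": 20},{"x": 0,"y": 0,"z": -70,"spin": 0,"grip": 20},{"x": 0,"y": 0,"z": -107,"spin": 0,"grip": 20},{"x": 91,"y": -125,"z": -107,"spin": 0,"grip": 20},{"x": 91,"y": -125,"z": -107,"spin": 0,"grip": 20},{"x": 91,"y": -125,"z": -107,"spin": 0,"grip": 20},{"x": 91,"y": -125,"z": -107,"spin": 0,"grip": 20},{"x": 91,"y": -125,"z": -107,"spin": 0,"grip": 20},{"x": 91,"y": -125,"z": -107,"spin": 0,"grip": 20},{"x": 91,"y": -125,"z": -107,"spin": 0,"grip": 20},{"x": 91,"y": -125,"z": -107,"spin": 0,"grip": 20}]' --squeeze 30

```text
time: 49.02
position: [0.6024, 0.0346, 0.1369]
ee_rot: [0.0, 0.99, 0.143, -0.001]
force: [-0.3, -0.1, -1.1]
finger_gap: 0.0296
```

```bash
python3 - <<'E'
from h import *
go(602.4,35.8,78,-73.5)
s=read_camera("scene")
crop(s,"pics/s36.png",190,110,120,90,6)
E
```

```text
t 49.02 pos [602.4  34.6 136.9] x [ 0.959  0.283 -0.003] y [ 0.283 -0.959  0.   ] F [-0.3 -0.1 -1.1] T [ 0.014 -0.01   0.006] gap 29.6 q [-0.21  0.91  0.2   1.5  -0.23  0.76 -1.19]
delta [ 0.5 -1.2 58.9] spin -0.002 q7 -1.19
```

View pics/s36.png

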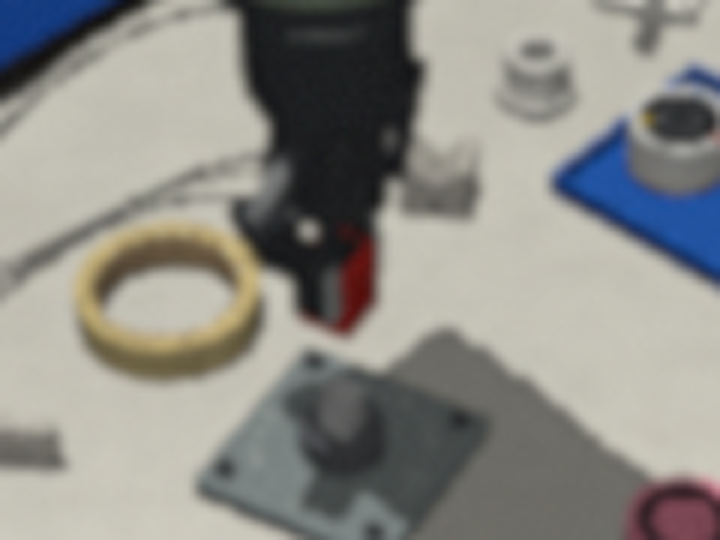

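Request:
jog_arm --deltas '[{"x": 0.2,"y": -0.4,"z": 25,"spin": 0,"grip": 20},{"x": 0.2,"y": -0.4,"z": 40,"spin": 0,"grip": 20},{"x": 0.2,"y": -0.4,"z": 46,"spin": 0,"grip": 20},{"x": 0.2,"y": -0.4,"z": 52,"spin": 0,"grip": 20},{"x": 0.2,"y": -0.4,"z": 57,"spin": 0,"grip": 20},{"x": 0.2,"y": -0.4,"z": 60,"spin": 0,"grip": 20},{"x": 0.2,"y": -0.4,"z": 60,"spin": 0,"grip": 20}]'

```text
time: 49.65
position: [0.6025, 0.0361, 0.0768]
ee_rot: [-0.0, 0.99, 0.143, -0.001]
force: [0.4, 0.2, -2.6]
finger_gap: 0.0295
```

```bash
python3 - <<'E'
from h import *
go(602.4,35.8,60.2)
E
```

```text
t 49.65 pos [602.5  36.1  76.8] x [ 0.959  0.284 -0.002] y [ 0.284 -0.959 -0.   ] F [ 0.4  0.2 -2.6] T [-0.004  0.024  0.008] gap 29.5 q [-0.2   0.99  0.18  1.54 -0.25  0.64 -1.18]
delta [-0.1  0.3 16.6] spin 0 q7 -1.18
```

Request:
jog_arm --deltas '[{"x": 0,"y": 0.3,"z": 5,"spin": 0,"grip": 20},{"x": 0,"y": 0.3,"z": 10,"spin": 0,"grip": 20},{"x": 0,"y": 0.3,"z": 14,"spin": 0,"grip": 20},{"x": 0,"y": 0.3,"z": 17,"spin": 0,"grip": 20},{"x": 0,"y": 0.3,"z": 18,"spin": 0,"grip": 20},{"x": 0,"y": 0.3,"z": 18,"spin": 0,"grip": 20}]'

```text
time: 50.15
position: [0.6027, 0.0359, 0.0597]
ee_rot: [-0.0, 0.99, 0.143, -0.001]
force: [-5.7, -0.7, 18.8]
finger_gap: 0.0296
```

```bash
python3 - <<'E'
from h import *
st()
s=read_camera("scene")
crop(s,"pics/s37.png",190,110,120,90,6)
E
```

```text
t 50.15 pos [602.7  35.9  59.7] x [ 0.959  0.284 -0.002] y [ 0.284 -0.959 -0.   ] F [-5.7 -0.7 18.8] T [0.023 1.188 0.113] gap 29.6 q [-0.19  1.02  0.17  1.54 -0.25  0.6  -1.18]
```

View pics/s37.png

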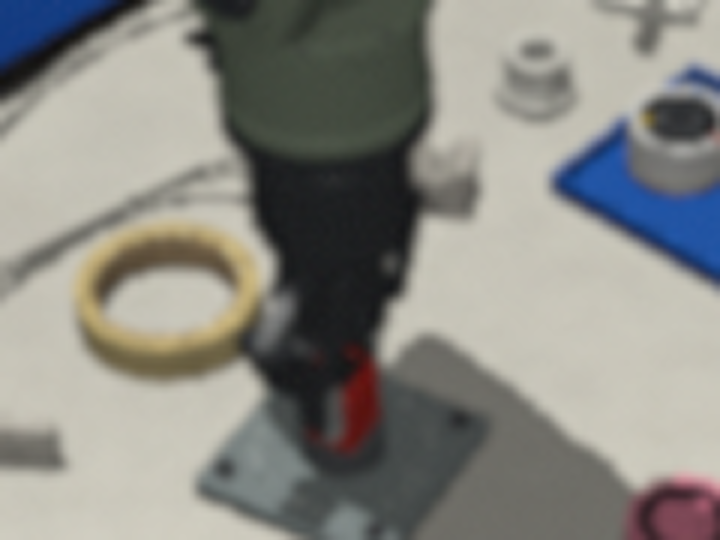

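Seated. Release slowly and retreat upward and aside.

Request:
jog_arm --deltas '[{"x": 0,"y": 0,"z": -1,"spin": 0,"grip": 20},{"x": 0,"y": 0,"z": -1,"spin": 0,"grip": 50},{"x": 0,"y": 0,"z": -1,"spin": 0,"grip": 60},{"x": 0,"y": 0,"z": -1,"spin": 0,"grip": 60},{"x": 0,"y": 0,"z": -20,"spin": 0,"grip": 65},{"x": 0,"y": 0,"z": -55,"spin": 0,"grip": 70},{"x": 0,"y": 0,"z": -95,"spin": 0,"grip": 80},{"x": 0,"y": 0,"z": -130,"spin": 0,"grip": 80},{"x": -100,"y": 170,"z": -130,"spin": 0,"grip": 80},{"x": -100,"y": 170,"z": -130,"spin": 0,"grip": 80},{"x": -100,"y": 170,"z": -130,"spin": 0,"grip": 80},{"x": -100,"y": 170,"z": -130,"spin": 0,"grip": 80},{"x": -100,"y": 170,"z": -130,"spin": 0,"grip": 80},{"x": -100,"y": 170,"z": -130,"spin": 0,"grip": 80},{"x": -100,"y": 170,"z": -130,"spin": 0,"grip": 80}]'

```text
time: 51.45
position: [0.5547, -0.157, 0.189]
ee_rot: [0.0, 0.99, 0.142, -0.001]
force: [0.1, 1.3, -0.2]
finger_gap: 0.08
```

```bash
python3 - <<'E'
from h import *
st()
t=read_camera("top"); crop(t,"pics/t10.png",110,110,290,160,2.7)
s=read_camera("scene"); crop(s,"pics/s38.png",100,80,280,210,2.8)
E
```

```text
t 51.45 pos [ 554.7 -157.   189. ] x [ 0.96   0.281 -0.003] y [ 0.281 -0.96  -0.   ] F [ 0.1  1.3 -0.2] T [ 0.072 -0.064 -0.008] gap 80.0 q [ 0.13  0.79  0.18  1.56 -0.18  0.8  -0.91]
```

View pics/t10.png

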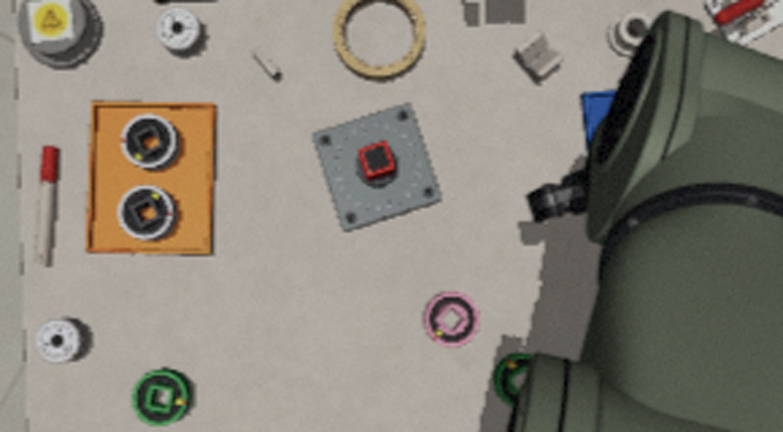

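View pics/s38.png

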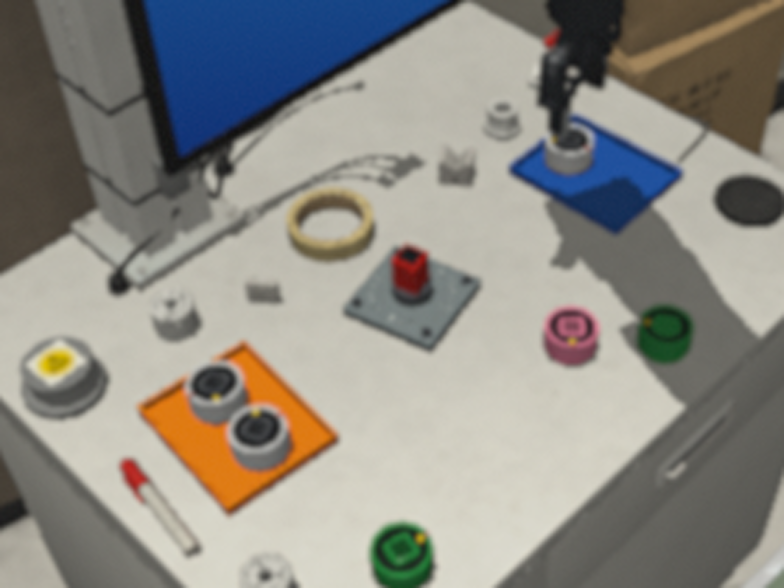

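```bash
python3 - <<'E'
from h import *
s=cv2.cvtColor(read_camera("scene")["frame"],cv2.COLOR_RGB2BGR); t=cv2.cvtColor(read_camera("top")["frame"],cv2.COLOR_RGB2BGR)
for n,a,b,r in (("scene",cv2.imread("pics/scene0.png"),s,(220,155,280,200)),("top",cv2.imread("pics/top0.png"),t,(235,155,265,185))):
    for i in (a,b):
        c=i[r[1]:r[3],r[0]:r[2]].astype(int); m=(c[:,:,2]>80)&(c[:,:,1]<60); y,x=np.nonzero(m); print(n,m.sum(),x.mean().round(2)+r[0],y.mean().round(2)+r[1],y.min()+r[1],y.max()+r[1])
E
```

```text
scene 131 245.93 177.15 169 184
scene 138 246.1 177.16 169 185
top 70 248.77 169.07 163 175
top 57 249.28 169.46 163 175
```

Cover is back in its original place. Handing in.

```bash
python3 - <<'E'
from h import *
st(); print(env.close_job())
E
```

```text
t 51.65 pos [ 555.6 -154.2  189. ] x [ 0.958  0.285 -0.002] y [ 0.285 -0.958 -0.001] F [-0.5 -0.4 -0.2] T [0.02  0.025 0.002] gap 79.8 q [ 0.13  0.79  0.18  1.56 -0.18  0.8  -0.91]
the job is handed in; nothing more can be done
None
```

The job is done and handed in at about 52 s. I took the cover off and found three hubs. Each was seated on the post and its ring turned about 75° or more both ways.

| Hub (start position) | Grips | Wrist torque while turning | Now in |
|---|---|---|---|
| Middle | Clockwise | about 0.1 N m clockwise, 0.02–0.05 anticlockwise | Blue tray |
| Left | Anticlockwise | about 0.1 N m anticlockwise, about 0 clockwise | Orange tray |
| Right | Anticlockwise | about 0.11–0.15 N m anticlockwise, about 0.06 or less clockwise | Orange tray |

- **Torque readings:** they were noisy, and the clockwise reading for the right hub changed sign. The yellow race marks settled the sorting: each mark moved in the sense that grips.
- **Last checks:** the last pictures show all three hubs upright in their trays. In both cameras the cover is within about 0.5 px of where it started. Its seat was confirmed by contact at the expected height. The gripper is clear of everything, and I saw no bystander or look-alike moved.
- **Disagreement:** the two cameras differed by up to about 8 mm. I relied on the top camera, which agreed with the positions felt at the post.
- **Joint limit:** while gripping the middle hub the sixth joint reached its lower limit of 0. The arm stopped there, about 3.5 mm from the target pose, and the grip still worked.

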